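# Load the orbital shaker

## Task

Load the shaker for the next soil extraction run: set the four vessels that have their screw caps on upright into the clamps on the shaker platform, each standing fully down in the clamp that fits its base, and let go. Keep them upright and set them down without dropping them. The open flask and the open bottle are still waiting for their extractant, so leave both standing undisturbed on the bench.

Things in the scene. Friction and masses are not known exactly. Their poses are not given: they have to be found in the camera images.
- small_bottle: Small round white plastic bottle, closed: body 36 mm in diameter, 70 mm tall in all; its ribbed screw cap, 34 mm in diameter, takes up the top 20 mm. About 40 to 85 g. Stands upright and loose on the bench. Origin: centre of its underside; z up along its axis.
- medium_bottle: Medium round white plastic bottle, closed: body 52 mm in diameter up to 66 mm height, 98 mm tall in all; its ribbed screw cap, 42 mm in diameter, takes up the top 22 mm. About 100 to 200 g. Stands upright and loose on the bench. Origin: centre of its underside; z up along its axis.
- square_bottle: Square white plastic bottle, closed: body 48 x 48 mm up to 66 mm height, 100 mm tall in all; its round ribbed screw cap, 38 mm in diameter, takes up the top 22 mm. About 100 to 210 g. Stands upright and loose on the bench. Origin: centre of its underside; z up along its axis. x and y are square to its flat sides.
- flask: Conical plastic flask, closed: base 68 mm in diameter, narrowing from 8 mm height to a neck 34 mm in diameter at 72 mm height, 112 mm tall in all; its ribbed screw cap, 40 mm in diameter, takes up the top 24 mm. About 90 to 180 g. Stands upright and loose on the bench. Origin: centre of its underside; z up along its axis.
- small_clamp: Smallest round clamp, for the small bottle: 46 mm clear between its arms. Fixed on the shaker's platform. Four rigid steel arms at 45 degrees to its x and y axes, upright to 30 mm, flaring out 40 degrees to 41 mm; base plate 4 mm thick. Origin: centre of its underside; z up. The four clamps stand in a 120 mm square; which is at which corner differs.
- medium_clamp: Round clamp for the medium bottle: 62 mm clear between its arms. Fixed on the shaker's platform. Four rigid steel arms at 45 degrees to its x and y axes, upright to 30 mm, flaring out 40 degrees to 41 mm; base plate 4 mm thick. Origin: centre of its underside; z up. The shaker's platform is 255 mm square, its top 80 mm above the bench; the shaker may be turned 20 degrees.
- square_clamp: Square clamp for the square bottle: square base, 58 x 58 mm clear between its arms, so turn the bottle's flat sides to within 10 degrees of the clamp's. Fixed on the shaker's platform. Four rigid steel arms at mid-side, on its x and y axes, upright to 30 mm, flaring out 40 degrees to 41 mm; base plate 4 mm thick. Origin: centre of its underside; z up.
- flask_clamp: Largest round clamp, for the conical flask: 78 mm clear between its arms. Fixed on the shaker's platform. Four rigid steel arms at 45 degrees to its x and y axes, upright to 30 mm, flaring out 40 degrees to 41 mm; base plate 4 mm thick. Origin: centre of its underside; z up. A control panel 52 mm high juts out 60 mm from the shaker on the robot's side.
- open_bottle: Look-alike of the medium bottle without a cap: open mouth 36 mm in diameter, body 52 mm in diameter, 93 mm tall. To be left standing. Stands upright and loose on the bench. Origin: centre of its underside; z up along its axis.
- open_flask: Look-alike of the conical flask without a cap: open mouth 34 mm in diameter, base 68 mm in diameter, 106 mm tall. To be left standing. Stands upright and loose on the bench. Origin: centre of its underside; z up along its axis.
Mind the look-alikes: they are no part of the job. Leave any pink look-alike of the small_bottle alone.

How it is judged:
By the outcome, as a careful person would: the job done as asked, in the order asked, and still so for the second after the job is handed in, with the robot touching nothing.
It also fails if it takes over 102 s, if anything falls off the work surface, if the arm or the gripper's body presses on something with over 40 N, if the wrist force passes 120 N, or if a joint passes its speed limit or range.

## Robot

A 6-joint arm with a two-finger parallel gripper is mounted at the origin on the work surface. World frame = base frame: x ahead of the robot, y to its left, z up, the work surface at z = 0. Lengths are in m, angles in degrees, forces in N, time in s.
With the tool pointing down it reaches from about 0.375 to 0.9 m from the base axis. Payload 3.1 kg.
Tool frame: the origin (TCP) lies midway between the tips of the shut fingers; the grasp point (between the pads) lies 19 mm behind it (bot.hold_point_z is the distance from the TCP to the grasp point, in m); z points along the fingers, y is the line along which they close (so a half turn about z gives the same grasp; the last joint's range is limited). The gripper opens to 87 mm and grips with 3 to 60 N. Pads are 19 mm wide; open, the fingers measure 117 mm over their backs; the gripper's body (75 mm by 190 mm) begins 51 mm behind the grasp point.
Start: joints at [-86.03, 30.224, 82.088, -0, 67.689, -10.227], TCP at [0.153, -0.606, 0.183] pointing down, gripper open.
Joint ranges: [-176.69, 176.69], [-43.24, 126.21], [12.49, 139.97], [-82, 262], [0, 151.66], [-163.58, 163.58]. Speed limits (degrees/s): [159.86, 159.86, 180, 180, 180, 180].

## Interface

Orientations are given as a 3x3 rotation matrix whose columns are the frame's x, y, z axes.
In Python, from rig import read_state, optics, order, bot gives the robot as it stands.
- The arm moves only by the tool drive_tool, never from a script. Its argument "steps" is a list of rows, each a list of 7 numbers: the finger opening in mm, from 0 to 87, then the shift along the tool's x, y, z normalised to -1 to 1, where 1 is 0.12 m, then the turn, a rotation vector about the tool's x, y, z normalised to -1 to 1, where 1 is 1.5 rad. In form: [[jaw, tx, ty, tz, ax, ay, az], ...]. A call has 1 to 8 rows; each row is the pose to reach, as a shift and turn from the pose commanded when the call began, along the tool's axes at that moment; what a row does not reach only later rows make up. A row lasts 1/10 s, in which the tool goes at most 50 mm and 8.59 degrees, less where a joint would pass 70% of its speed; a pose out of reach is approached as far as the arm can. A call with a number of a shift or a turn outside -1 to 1 is refused whole. A call with a gripper value outside its range is refused whole. The fingers move at their own pace and stop on an object; the grip force is fixed at half the most. Time passes only in rows, so rows that repeat a pose let the fingers close. It gives the time, the measured TCP pose, the force, the opening and the grip force at its end, in the units of the state.
- read_state(): the state, without advancing time (a new reading comes with each control period).
- optics.capture(name): name is "scene" or "top" or "wrist"; returns a dict with "color" (400x640x3 uint8, blue, green, red), "range_z" (400x640 float32, m along the optical axis (not along the pixel's ray), 0 where there is no reading), "fx", "fy", "cx", "cy" (pixels), "D" ([k1, k2, p1, p2, k3] as OpenCV has them; the pictures are not rectified), "rvec" (rotation vector, rad) and "tvec" (3), from world to camera coordinates, as OpenCV has them. Camera axes: x right, y down, z forward; pixel columns grow to the right and rows downward; lengths in m; the calibration is good to about 2 mm. A picture is of the moment at which its call begins.
- order.hand_in(): hands the job in; it is judged then, once.
The state is a dict: "time_s": time; "joint_positions": joint angles; "qvel": joint speeds; "tau": joint torques, N m; "position": TCP position; "tcp_rot": TCP orientation; "force": force on the tool from outside, world axes, zero at the start; "moment": the same for the moment, N m; "opening": opening from 0.0 (shut) to 1.0 (fully open); "grasp_force": force on a finger pad.
Only numpy, scipy, OpenCV 4.12 (cv2) and the standard library are available. Lean on these libraries where they do the work, as an engineer would, in place of code of your own. Each camera call takes 0.05 s, during which the arm holds its last target. There are 200 camera calls.

## Working session

There is one attempt and no reset: what is moved stays moved. The work goes in short steps, Python scripts to look and compute and a tool call to move; the robot and the scene stay as the last step left them, time stands still between calls to the robot, and variables do not carry over. Pictures are saved under pics/ and viewed, at most 14 in all, crops included, and the job is handed in when it is done.

Besides the shell and the picture viewer there is one more tool, called after "Emit:" by a JSON object that holds its "op" and its "data", one argument or row to a line. drive_tool: Moves the arm, as the interface text tells. Scaled input: -1 to 1 covers 0.12 m each way for a shift and 1.5 rad each way for a turn. Its arguments: {"type":"object","properties":{"steps":{"type":"array"}},"required":["steps"]}

```bash
ls; mkdir -p pics; python3 - <<'E'
from rig import read_state, optics, order, bot
import cv2,numpy as np,pickle
s=read_state();print(s['time_s'],s['position'],s['tcp_rot'],s['opening'],bot.hold_point_z)
for n in('scene','top'):
    c=optics.capture(n);pickle.dump(c,open(f'{n}.pkl','wb'));cv2.imwrite(f'pics/{n}1.png',c['color'])
    R=cv2.Rodrigues(np.array(c['rvec'],float))[0];print(n,c['fx'],c['cx'],c['cy'],c['D'],(-R.T@np.array(c['tvec']).ravel()),R)
E
```

```text
pics
0.0 [ 0.15327539 -0.60508358  0.18176952] [[ 9.69450405e-01  2.45287359e-01 -1.50651740e-04]
 [ 2.45287111e-01 -9.69448108e-01  2.14436784e-03]
 [ 3.79937280e-04 -2.11581120e-03 -9.99997689e-01]] 0.9991597825227889 0.0187
scene 444.6276189942132 315.49748555744935 198.2785434100662 [0.00390065 0.         0.         0.         0.        ] [1.07282619 0.60362261 0.71309203] [[-0.75106228  0.6602217  -0.0035709 ]
 [ 0.41505524  0.46794314 -0.78022968]
 [-0.51345359 -0.58748321 -0.62548292]]
top 499.2177879441113 324.6849368916617 206.2641925444279 [-0.16241728  0.          0.          0.          0.        ] [ 0.41045663 -0.03778872  1.22654494] [[ 0.01850318 -0.99982541 -0.00260297]
 [-0.9925832  -0.01805617 -0.12021881]
 [ 0.12015082  0.0048081  -0.99274401]]
```

View pics/scene1.png

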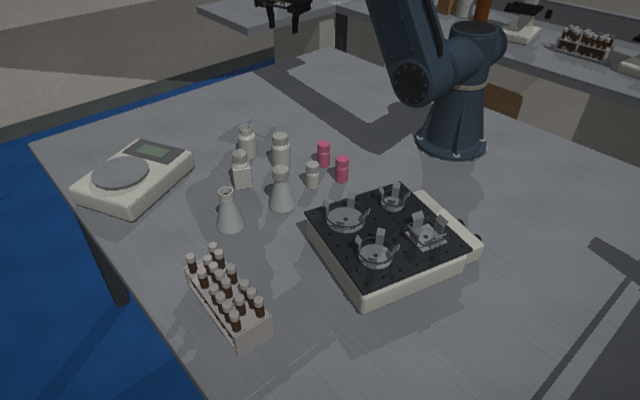

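View pics/top1.png

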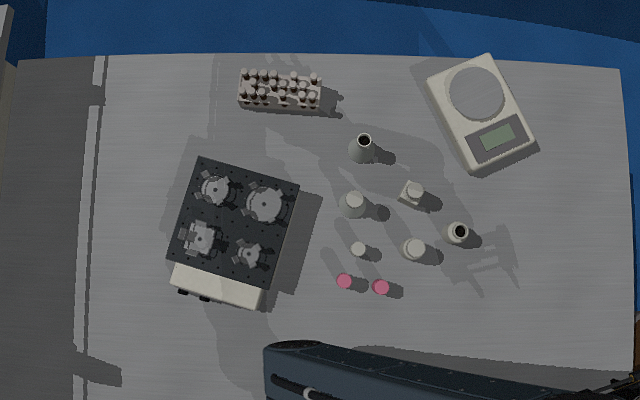

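The scene image shows the four capped vessels, the two open ones, two pink bottles and the shaker. In the top picture the pixel positions are:
- **Capped vessels:** flask (355,200), square (412,192), medium (415,250), small (358,250).
- **Leave alone:** open flask (364,142), open bottle (459,232), pink (345,281) and (381,287).
- **Clamps:** medium (216,190), flask (266,205), square (201,238), small (250,255).

```bash
cat > h.py <<'E'
import cv2,numpy as np,pickle
def cloud(c):
    K=np.array([[c['fx'],0,c['cx']],[0,c['fy'],c['cy']],[0,0,1]]);D=np.array(c['D'],float)
    v,u=np.mgrid[0:400,0:640]
    n=cv2.undistortPoints(np.stack([u,v],-1).reshape(-1,1,2).astype(float),K,D).reshape(400,640,2)
    z=c['range_z'].astype(float)
    P=np.dstack([n*z[...,None],z])
    R=cv2.Rodrigues(np.array(c['rvec'],float))[0]
    W=(P-np.array(c['tvec']).ravel())@R
    W[z==0]=np.nan
    return W
def proj(c,X):
    K=np.array([[c['fx'],0,c['cx']],[0,c['fy'],c['cy']],[0,0,1]])
    return cv2.projectPoints(np.array(X,float).reshape(-1,1,3),np.array(c['rvec'],float),np.array(c['tvec'],float),K,np.array(c['D'],float))[0].reshape(-1,2)
E
python3 - <<'E'
from h import *
T=pickle.load(open('top.pkl','rb'));S=pickle.load(open('scene.pkl','rb'))
W=cloud(T);V=cloud(S).reshape(-1,3)
print('bench z',np.nanmedian(W[300:340,130:200,2]),np.nanmedian(W[120:180,180:195,2]))
for n,p,h in [('small',(358,248),.070),('med',(415,248),.098),('sq',(412,189),.1),('flask',(355,199),.112),('oflask',(364,141),.106),('obot',(459,231),.093),('pink1',(345,281),.07),('pink2',(381,287),.07)]:
    c=W[p[1]-2:p[1]+3,p[0]-2:p[0]+3].reshape(-1,3);c=np.nanmedian(c,0)
    out=[]
    for Q in(W.reshape(-1,3),V):
        q=Q[(np.hypot(*(Q[:,:2]-c[:2]).T)<.04)&(np.abs(Q[:,2]-h)<.006)]
        if len(q)>4:
            (m,r)=cv2.minEnclosingCircle(q[:,:2].astype(np.float32));out.append((len(q),q.mean(0).round(4),np.round(m,4),round(2000*r,1),np.median(q[:,2]).round(4)))
    print(n,c.round(4));[print('   ',*o) for o in out]
# platform
m=(W[...,2]>.07)&(W[...,2]<.088);m[:,:150]=0;m[:,310:]=0;m[:140]=0;m[295:]=0
q=W[m];print('plat',np.median(q[:,2]));r=cv2.minAreaRect(q[:,:2].astype(np.float32));print(r, cv2.boxPoints(r))
for n,p in [('medc',(216,190)),('flaskc',(266,205)),('sqc',(201,238)),('smallc',(250,255))]:
    print(n,np.nanmedian(W[p[1]-3:p[1]+4,p[0]-3:p[0]+4].reshape(-1,3),0))
im=T['color'][150:300,160:310];cv2.imwrite('pics/shk.png',cv2.resize(im,None,fx=4,fy=4,interpolation=cv2.INTER_CUBIC))
im=T['color'][120:300,325:475];cv2.imwrite('pics/ves.png',cv2.resize(im,None,fx=3.3,fy=3.3,interpolation=cv2.INTER_CUBIC))
E
```

```text
bench z -0.000854044054585866 -0.0007114798381604252
small [ 0.4546 -0.1112  0.0681]
    164 [ 0.4536 -0.1111  0.0686] [ 0.4535 -0.1115] 35.3 0.0686
    99 [ 0.4608 -0.1099  0.0689] [ 0.4587 -0.1128] 37.0 0.069
med [ 0.4555 -0.2388  0.097 ]
    235 [ 0.4566 -0.2411  0.0967] [ 0.4571 -0.2417] 41.9 0.0968
    125 [ 0.4631 -0.2389  0.097 ] [ 0.4619 -0.2406] 42.7 0.0972
sq [ 0.5907 -0.2319  0.0986]
    212 [ 0.5883 -0.2393  0.0988] [ 0.5886 -0.2395] 39.6 0.0986
    124 [ 0.5949 -0.2368  0.0992] [ 0.5933 -0.2401] 41.7 0.0995
flask [ 0.5632 -0.1004  0.1107]
    238 [ 0.5639 -0.0985  0.1107] [ 0.5646 -0.0987] 41.5 0.1109
    159 [ 0.5714 -0.0969  0.1114] [ 0.5698 -0.0995] 42.1 0.1117
oflask [ 0.7033 -0.1217  0.0876]
    60 [ 0.7027 -0.12    0.1041] [ 0.7032 -0.1205] 35.2 0.1036
    89 [ 0.7087 -0.1193  0.1041] [ 0.7083 -0.1194] 35.3 0.1045
obot [ 0.4974 -0.347   0.0729]
    65 [ 0.4965 -0.3467  0.0912] [ 0.4969 -0.3474] 35.2 0.0915
    66 [ 0.502  -0.347   0.0908] [ 0.5031 -0.3454] 41.4 0.091
pink1 [ 0.3782 -0.0821  0.07  ]
    161 [ 0.3791 -0.0798  0.0691] [ 0.3796 -0.0801] 34.4 0.0688
    97 [ 0.3854 -0.0791  0.0689] [ 0.3843 -0.0809] 40.5 0.0693
pink2 [ 0.3655 -0.1653  0.0695]
    178 [ 0.3662 -0.1662  0.0691] [ 0.3661 -0.1662] 36.6 0.069
    81 [ 0.3724 -0.1647  0.0689] [ 0.3722 -0.1685] 40.8 0.0692
plat 0.07967821313264437
((0.5103890895843506, 0.1827973872423172), (0.25621867179870605, 0.2563675045967102), 74.72503662109375) [[0.35298315 0.09298402]
 [0.6002939  0.02544361]
 [0.66779506 0.27261075]
 [0.4204843  0.34015116]]
medc [0.58246074 0.22229498 0.08335783]
flaskc [0.54935908 0.10333886 0.0832376 ]
sqc [0.46961115 0.25263739 0.08343255]
smallc [0.43311176 0.13672366 0.08292193]
```

View pics/shk.png

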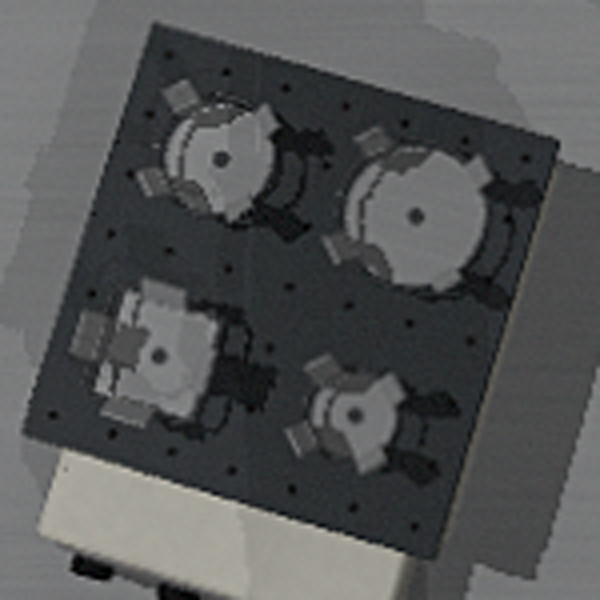

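View pics/ves.png

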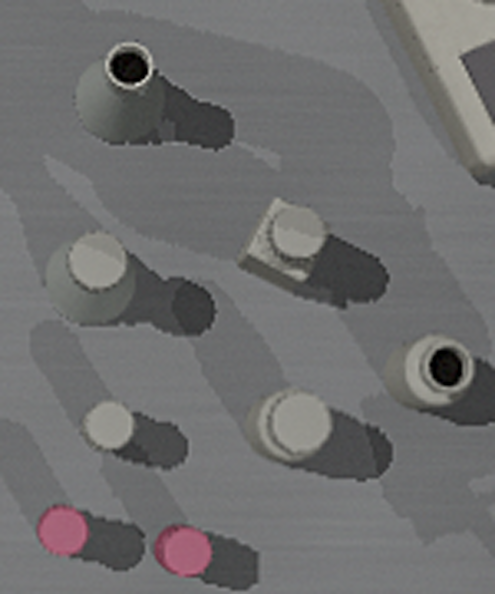

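The crops show the dark clamp hub holes at top-image pixels (215.5,189.8), (264,204), (199.5,238.8) and (248.5,253.8). The square bottle is turned about -28° and the shaker about -15°. The two cameras disagree by about 5 mm in x, so I'll check with the wrist camera from above the vessels.

Emit:
{"op": "drive_tool", "data": {
  "steps": [
    [87,0.81,-0.667,-0.37,0,0,0],
    [87,0.81,-0.667,-0.37,0,0,0],
    [87,0.81,-0.667,-0.37,0,0,0]
  ]
}}

```text
time_s: 0.4
position: [0.229, -0.5017, 0.2273]
tcp_rot: [[0.969, 0.246, 0.0], [0.246, -0.969, 0.002], [0.001, -0.002, -1.0]]
force: [1.2, -0.5, -0.3]
opening: 1.001
grasp_force: 0.0
```

Emit:
{"op": "drive_tool", "data": {
  "steps": [
    [87,0.81,-0.667,-0.37,0,0,0],
    [87,0.81,-0.667,-0.37,0,0,0],
    [87,0.81,-0.667,-0.37,0,0,0]
  ]
}}

```text
time_s: 0.7
position: [0.3037, -0.4002, 0.2723]
tcp_rot: [[0.969, 0.246, 0.0], [0.246, -0.969, 0.001], [0.001, -0.001, -1.0]]
force: [0.4, 0.2, -0.7]
opening: 1.002
grasp_force: 0.0
```

Emit:
{"op": "drive_tool", "data": {
  "steps": [
    [87,0.81,-0.667,-0.37,0,0,0],
    [87,0.81,-0.667,-0.37,0,0,0],
    [87,0.81,-0.667,-0.37,0,0,0]
  ]
}}

```text
time_s: 1.0
position: [0.3783, -0.299, 0.3169]
tcp_rot: [[0.969, 0.247, 0.001], [0.247, -0.969, 0.0], [0.001, -0.0, -1.0]]
force: [0.6, -0.9, 0.2]
opening: 0.998
grasp_force: 0.0
```

Emit:
{"op": "drive_tool", "data": {
  "steps": [
    [87,0.81,-0.667,-0.37,0,0,0.165],
    [87,0.81,-0.667,-0.37,0,0,0.165],
    [87,0.81,-0.667,-0.37,0,0,0.165],
    [87,0.81,-0.667,-0.37,0,0,0.165],
    [87,0.81,-0.667,-0.37,0,0,0.165],
    [87,0.81,-0.667,-0.37,0,0,0.165]
  ]
}}

```text
time_s: 1.6
position: [0.4508, -0.2005, 0.3595]
tcp_rot: [[1.0, -0.0, -0.002], [-0.0, -1.0, 0.001], [-0.002, -0.001, -1.0]]
force: [0.2, 0.4, -0.5]
opening: 1.001
grasp_force: 0.0
```

```bash
python3 - <<'E'
from rig import *
from h import *
s=read_state();print(s['time_s'],s['position'],s['tcp_rot'].round(4),s['joint_positions'])
c=optics.capture('wrist');pickle.dump(c,open('wr1.pkl','wb'));cv2.imwrite('pics/wr1.png',c['color'])
R=cv2.Rodrigues(np.array(c['rvec'],float))[0];print((-R.T@np.array(c['tvec']).ravel()),R,c['fx'])
E
```

```text
1.6 [ 0.45080315 -0.20050733  0.35949191] [[ 1.0e+00 -4.0e-04 -1.9e-03]
 [-4.0e-04 -1.0e+00  6.0e-04]
 [-1.9e-03 -6.0e-04 -1.0e+00]] [-3.69520743e+01  9.93963538e+00  8.51834074e+01 -3.90284676e-02
  8.49853481e+01  5.30718276e+01]
[ 0.52926856 -0.20078313  0.56091019] [[ 9.88007900e-04 -9.99998833e-01 -1.16539221e-03]
 [-9.58253320e-01 -1.27996961e-03  2.85917708e-01]
 [-2.85918866e-01  8.34251996e-04 -9.58253466e-01]] 286.244592806577
```

View pics/wr1.png

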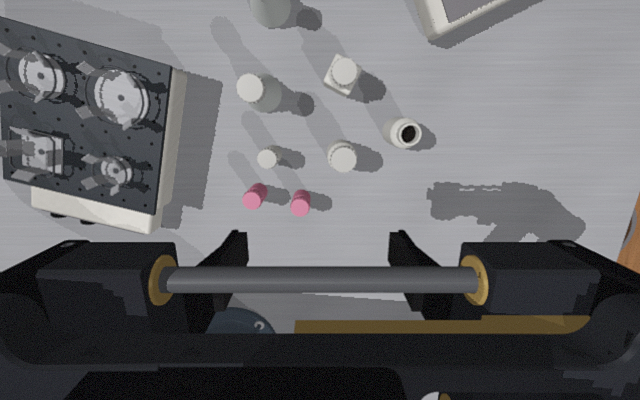

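The wrist view shows everything. Vessels: square (345,72), flask (251,87), medium (342,156), small (267,157). Clamp hubs: (41,76), (121,97), (41,152), (116,171). I'll measure the same points in all three cameras.

```bash
python3 - <<'E'
from h import *
C={n:pickle.load(open(f,'rb')) for n,f in[('top','top.pkl'),('scene','scene.pkl'),('wrist','wr1.pkl')]}
V={n:cloud(c).reshape(-1,3) for n,c in C.items()}
for n,w,h,d in [('small',(.456,-.111),.070,.034),('med',(.459,-.241),.098,.042),('sq',(.591,-.2395),.1,.038),('flask',(.567,-.0985),.112,.04)]:
    for k,Q in V.items():
        q=Q[(np.hypot(*(Q[:,:2]-w).T)<.035)&(Q[:,2]>h-.0045)&(Q[:,2]<h+.006)]
        m,r=cv2.minEnclosingCircle(q[:,:2].astype(np.float32));print(n,k,len(q),q.mean(0).round(4),np.round(m,4),round(2000*r,1))
# square shoulder yaw
for k,Q in V.items():
    q=Q[(np.hypot(*(Q[:,:2]-[.591,-.24]).T)<.04)&(Q[:,2]>.058)&(Q[:,2]<.09)]
    r=cv2.minAreaRect(q[:,:2].astype(np.float32));print('sq',k,len(q),np.round(r[0],4),np.round(r[1],4),r[2])
def ray(c,p,z):
    K=np.array([[c['fx'],0,c['cx']],[0,c['fy'],c['cy']],[0,0,1]])
    n=cv2.undistortPoints(np.array([[p]],float),K,np.array(c['D'],float))[0,0]
    R=cv2.Rodrigues(np.array(c['rvec'],float))[0];o=-R.T@np.array(c['tvec']).ravel();d=R.T@np.r_[n,1]
    return (o+d*(z-o[2])/d[2])[:2].round(4)
P={'medc':((215.5,189.8),(41,76)),'flaskc':((264,204),(121,97)),'sqc':((199.5,238.8),(41,152)),'smallc':((248.5,253.8),(116,171))}
for n,(a,b) in P.items(): print(n,ray(C['top'],a,.084),ray(C['wrist'],b,.084), proj(C['scene'],[*ray(C['top'],a,.084),.084]))
# plate points at z~.084 
for k,Q in V.items():
  for n,w in [('medc',(.582,.22)),('flaskc',(.55,.104)),('sqc',(.465,.2525)),('smallc',(.434,.137))]:
    q=Q[(np.hypot(*(Q[:,:2]-w).T)<.06)&(Q[:,2]>.105)&(Q[:,2]<.13)]
    if len(q)>9:
      r=cv2.minAreaRect(q[:,:2].astype(np.float32));print(k,n,len(q),np.round(r[0],4),np.round(r[1],4),round(r[2],1))
w=C['wrist']['color']
cv2.imwrite('pics/w1s.png',np.hstack([cv2.resize(w[40:200,0:160],(560,560),interpolation=cv2.INTER_CUBIC),cv2.resize(w[50:110,315:375],(240,240),interpolation=cv2.INTER_CUBIC).repeat(1,0) if 0 else cv2.copyMakeBorder(cv2.resize(w[50:110,315:375],(240,240),interpolation=cv2.INTER_CUBIC),0,320,0,0,cv2.BORDER_CONSTANT)]))
E
```

```text
small top 149 [ 0.4536 -0.1115  0.069 ] [ 0.4533 -0.1118] 34.6
small scene 94 [ 0.4605 -0.1103  0.0692] [ 0.4587 -0.1128] 37.0
small wrist 313 [ 0.455  -0.1121  0.0694] [ 0.4544 -0.1116] 35.7
med top 219 [ 0.4566 -0.2412  0.097 ] [ 0.4571 -0.2408] 40.1
med scene 115 [ 0.4629 -0.2401  0.0974] [ 0.4619 -0.2406] 42.7
med wrist 515 [ 0.4578 -0.2414  0.0975] [ 0.4574 -0.2417] 43.4
sq top 200 [ 0.5885 -0.2393  0.099 ] [ 0.5887 -0.2394] 39.2
sq scene 118 [ 0.5945 -0.2372  0.0994] [ 0.5933 -0.2401] 41.7
sq wrist 584 [ 0.5898 -0.2389  0.0995] [ 0.5897 -0.2391] 40.9
flask top 224 [ 0.5641 -0.0989  0.111 ] [ 0.5646 -0.0988] 41.5
flask scene 150 [ 0.5712 -0.0976  0.1116] [ 0.5699 -0.0997] 41.9
flask wrist 645 [ 0.5657 -0.1     0.1116] [ 0.5659 -0.1   ] 43.1
sq top 190 [ 0.588  -0.2394] [0.0484 0.0475] 62.109901428222656
sq scene 229 [ 0.5948 -0.2367] [0.0443 0.0478] 64.38269805908203
sq wrist 394 [ 0.5898 -0.2388] [0.0483 0.0489] 62.33464050292969
medc [0.5828 0.2234] [0.5835 0.2242] [[376.56079228 254.35991248]]
flaskc [0.5515 0.1082] [0.5537 0.1082] [[346.64607845 218.18356458]]
sqc [0.4676 0.256 ] [0.4676 0.2563] [[426.77517315 235.95826324]]
smallc [0.4358 0.1403] [0.4361 0.1398] [[393.79309288 202.59050542]]
top medc 140 [0.5837 0.2246] [0.0682 0.0673] 74.3
top flaskc 149 [0.5519 0.1109] [0.0806 0.083 ] 75.0
top sqc 246 [0.4689 0.2579] [0.0724 0.0724] 31.7
top smallc 154 [0.4365 0.1411] [0.0591 0.054 ] 73.0
scene medc 199 [0.5875 0.2234] [0.0689 0.0681] 75.2
scene flaskc 165 [0.5556 0.1085] [0.0811 0.0803] 74.4
scene sqc 275 [0.4726 0.256 ] [0.0731 0.0735] 30.5
scene smallc 153 [0.4406 0.1399] [0.0562 0.0551] 77.3
wrist medc 426 [0.5833 0.2224] [0.0655 0.0693] 74.9
wrist flaskc 459 [0.5533 0.1086] [0.0817 0.0801] 74.7
wrist sqc 561 [0.4678 0.2561] [0.0736 0.0752] 30.8
wrist smallc 375 [0.4375 0.1409] [0.0612 0.0585] 73.9
```

View pics/w1s.png

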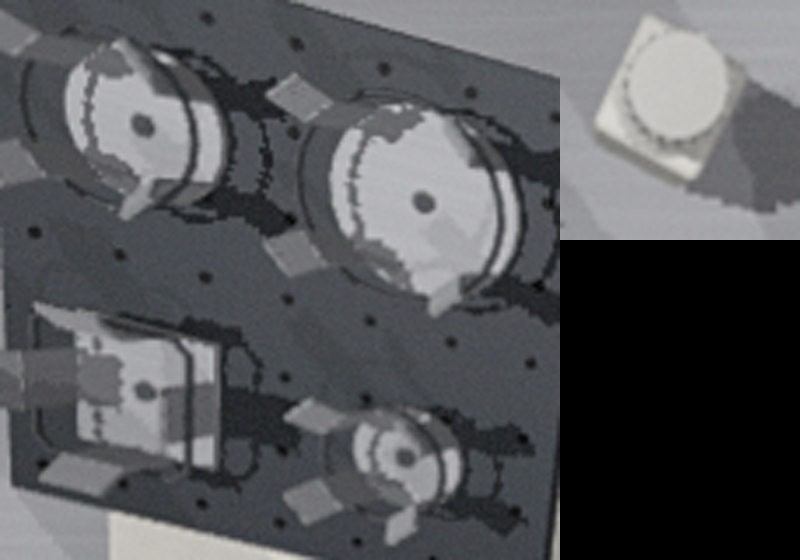

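All three cameras agree on the layout, and the scene camera just has a shared offset in x. A 120 mm square fit at -15° gives these positions:

| Clamp | x (m) | y (m) |
|---|---|---|
| Medium | .584 | .224 |
| Flask | .553 | .1085 |
| Square | .468 | .256 |
| Small | .437 | .140 |

The square bottle is at (.590,-.239), turned -27.7°. I'll start with it.

Emit:
{"op": "drive_tool", "data": {
  "steps": [
    [75,0.58,0.161,0.8,0,0,0],
    [75,0.58,0.161,0.8,0,0,0],
    [75,0.58,0.161,0.8,0,0,0],
    [75,0.58,0.161,0.8,0,0,0]
  ]
}}

```text
time_s: 2.05
position: [0.5197, -0.22, 0.2602]
tcp_rot: [[1.0, -0.002, -0.007], [-0.002, -1.0, 0.004], [-0.007, -0.004, -1.0]]
force: [0.4, 0.8, 0.4]
opening: 0.871
grasp_force: 0.0
```

Emit:
{"op": "drive_tool", "data": {
  "steps": [
    [75,0.58,0.161,0.8,0,0,0],
    [75,0.58,0.161,0.8,0,0,0],
    [75,0.58,0.161,0.8,0,0,0],
    [75,0.58,0.161,0.8,0,0,0],
    [75,0.58,0.161,0.8,0,0,0]
  ]
}}

```text
time_s: 2.55
position: [0.5903, -0.2395, 0.1695]
tcp_rot: [[1.0, -0.001, 0.0], [-0.001, -1.0, -0.0], [0.0, 0.0, -1.0]]
force: [-0.7, 0.4, -0.2]
opening: 0.863
grasp_force: 0.0
```

```bash
python3 - <<'E'
from rig import *
from h import *
s=read_state();print(s['time_s'],s['position'],s['force'])
c=optics.capture('wrist');Q=cloud(c).reshape(-1,3)
q=Q[(np.hypot(*(Q[:,:2]-[.59,-.239]).T)<.03)&(Q[:,2]>.0955)&(Q[:,2]<.106)]
m,r=cv2.minEnclosingCircle(q[:,:2].astype(np.float32));print(len(q),q.mean(0).round(4),np.round(m,4),round(2000*r,1))
cv2.imwrite('pics/w2.png',c['color'])
E
```

```text
2.55 [ 0.59027504 -0.23952257  0.16945263] [-0.71517284  0.41354304 -0.24264963]
1101 [ 0.5906 -0.2396  0.0995] [ 0.5897 -0.2398] 40.2
```

View pics/w2.png

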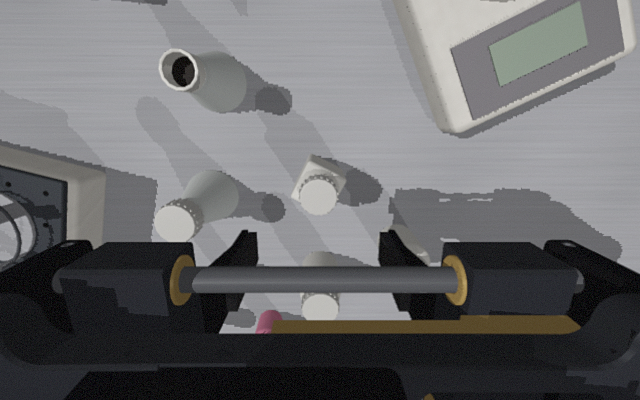

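The wrist picture shows the square bottle's cap at (318,195), centred between the fingers with nothing nearby. Descending and closing.

Emit:
{"op": "drive_tool", "data": {
  "steps": [
    [75,0,0,0.35,0,0,0],
    [75,0,0,0.6,0,0,0],
    [75,0,0,0.75,0,0,0],
    [75,0,0,0.81,0,0,0],
    [75,0,0,0.81,0,0,0]
  ]
}}

```text
time_s: 3.1
position: [0.5908, -0.239, 0.0722]
tcp_rot: [[1.0, -0.0, 0.001], [-0.0, -1.0, -0.0], [0.001, 0.0, -1.0]]
force: [0.1, 0.0, -0.8]
opening: 0.863
grasp_force: 0.0
```

Emit:
{"op": "drive_tool", "data": {
  "steps": [
    [0,0,0,0,0,0,0],
    [0,0,0,0,0,0,0],
    [0,0,0,0,0,0,0],
    [0,0,0,0,0,0,0],
    [0,0,0,0,0,0,0],
    [0,0,0,0,0,0,0],
    [0,0,0,0,0,0,0]
  ]
}}

```text
time_s: 3.8
position: [0.5909, -0.2387, 0.0711]
tcp_rot: [[1.0, 0.0, -0.0], [0.0, -1.0, 0.0], [-0.0, -0.0, -1.0]]
force: [-0.3, 0.4, -0.2]
opening: 0.308
grasp_force: 0.0
```

The opening is below the cap diameter and there is no grip force, so I'll look.

```bash
python3 - <<'E'
from rig import *
from h import *
s=read_state();print(s['time_s'],s['opening'],s['grasp_force'],s['force'],s['position'])
a=optics.capture('wrist');c=optics.capture('scene')
s=read_state();print(s['time_s'],s['opening'],s['grasp_force'],s['force'])
x=cv2.resize(a['color'][130:330,160:480],(800,500)) 
p=proj(c,[.59,-.239,.09])[0].astype(int);print(p)
y=cv2.resize(c['color'][p[1]-50:p[1]+50,p[0]-50:p[0]+50],(500,500),interpolation=cv2.INTER_CUBIC)
cv2.imwrite('pics/g1.png',cv2.resize(np.hstack([x,y]),(800,308)))
E
```

```text
3.8 0.30824664393982115 0.0 [-0.28662123  0.37529215 -0.23600632] [ 0.59093119 -0.23869643  0.07110741]
3.9 0.21291241737989525 0.0 [ 0.1844163  -0.92508509 -0.1237913 ]
[240 155]
```

View pics/g1.png

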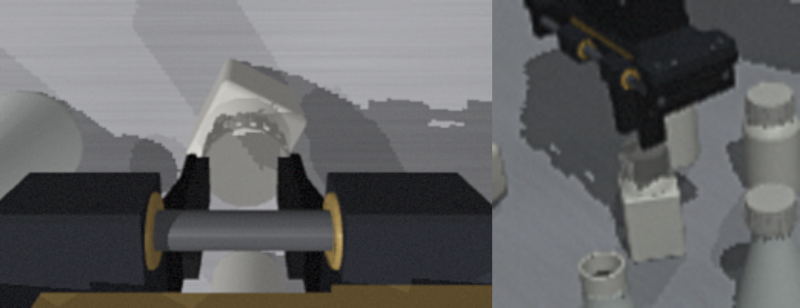

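The fingers straddle the cap with a visible gap, so they may still be closing. I'll let them finish.

Emit:
{"op": "drive_tool", "data": {
  "steps": [
    [0,0,0,0,0,0,0],
    [0,0,0,0,0,0,0],
    [0,0,0,0,0,0,0],
    [0,0,0,0,0,0,0]
  ]
}}

```text
time_s: 4.3
position: [0.5909, -0.2387, 0.0711]
tcp_rot: [[1.0, 0.0, -0.0], [0.0, -1.0, 0.0], [-0.0, -0.0, -1.0]]
force: [0.5, -0.2, -0.9]
opening: 0.003
grasp_force: 0.0
```

```bash
python3 - <<'E'
from rig import *
from h import *
a=optics.capture('wrist')
x=cv2.resize(a['color'][130:330,160:480],(800,500)) 
cv2.imwrite('pics/g2.png',x)
s=read_state();print(s['time_s'],s['opening'],s['grasp_force'],s['force'],s['moment'])
E
```

```text
4.35 0.005007422293911289 0.0 [-0.09650837 -0.21307126  0.49108224] [ 0.01773543 -0.00214872  0.04128121]
```

View pics/g2.png

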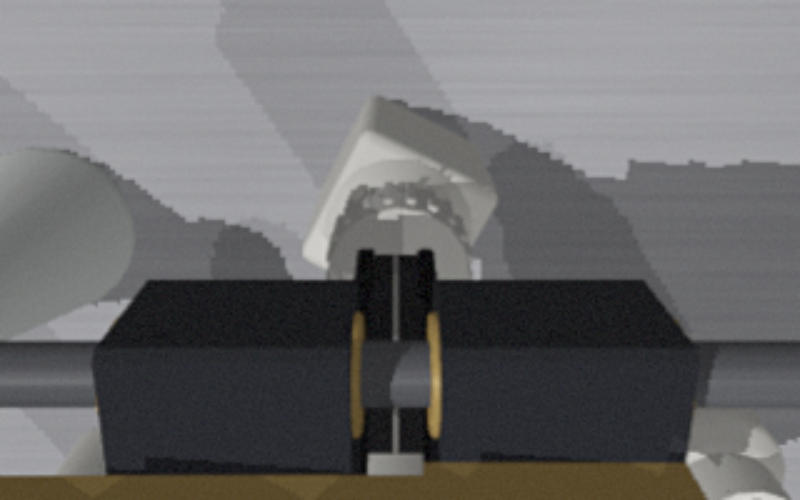

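The fingers shut completely without gripping, so they are either above the cap or beside it. I'll measure the fingertips in the depth image.

```bash
python3 - <<'E'
from rig import *
from h import *
s=read_state();p0=s['position']
a=optics.capture('wrist');W=cloud(a);W0=W
for u in (306,312,318,324,330):
    print(u,[(v,*W[v,u].round(3)) for v in range(212,262,6)])
print('proj TCP',proj(a,[p0])[0], 'hold', proj(a,[p0+[0,0,.0187]])[0])
c=optics.capture('scene');Q=cloud(c).reshape(-1,3)
q=Q[(abs(Q[:,0]-.59)<.06)&(abs(Q[:,1]+.239)<.03)&(Q[:,2]>.06)&(Q[:,2]<.2)]
for z in np.arange(.06,.2,.01):
    k=q[(q[:,2]>=z)&(q[:,2]<z+.01)]
    if len(k): print(round(z,3),len(k),k.min(0).round(3),k.max(0).round(3))
p=proj(c,[.59,-.239,.1])[0].astype(int)
cv2.imwrite('pics/g3.png',cv2.resize(c['color'][p[1]-45:p[1]+45,p[0]-45:p[0]+45],(560,560),interpolation=cv2.INTER_CUBIC))
E
```

```text
306 [(212, np.float64(0.608), np.float64(-0.231), np.float64(0.096)), (218, np.float64(0.605), np.float64(-0.231), np.float64(0.099)), (224, np.float64(0.601), np.float64(-0.231), np.float64(0.1)), (230, np.float64(0.602), np.float64(-0.232), np.float64(0.112)), (236, np.float64(nan), np.float64(nan), np.float64(nan)), (242, np.float64(0.602), np.float64(-0.232), np.float64(0.129)), (248, np.float64(0.602), np.float64(-0.233), np.float64(0.136)), (254, np.float64(0.602), np.float64(-0.233), np.float64(0.143)), (260, np.float64(0.602), np.float64(-0.233), np.float64(0.149))]
312 [(212, np.float64(0.607), np.float64(-0.235), np.float64(0.095)), (218, np.float64(0.605), np.float64(-0.235), np.float64(0.099)), (224, np.float64(0.601), np.float64(-0.235), np.float64(0.099)), (230, np.float64(0.597), np.float64(-0.235), np.float64(0.099)), (236, np.float64(0.601), np.float64(-0.235), np.float64(0.118)), (242, np.float64(0.6), np.float64(-0.236), np.float64(0.126)), (248, np.float64(0.6), np.float64(-0.236), np.float64(0.133)), (254, np.float64(0.601), np.float64(-0.236), np.float64(0.141))
[... 1882 characters left out ...]
.06 104 [ 0.564 -0.266  0.06 ] [ 0.624 -0.21   0.07 ]
0.07 58 [ 0.575 -0.255  0.07 ] [ 0.613 -0.219  0.079]
0.08 54 [ 0.575 -0.244  0.08 ] [ 0.613 -0.218  0.09 ]
0.09 84 [ 0.576 -0.256  0.09 ] [ 0.613 -0.22   0.1  ]
0.1 45 [ 0.578 -0.255  0.1  ] [ 0.611 -0.22   0.103]
0.11 30 [ 0.582 -0.25   0.11 ] [ 0.605 -0.227  0.119]
0.12 43 [ 0.582 -0.247  0.12 ] [ 0.605 -0.226  0.13 ]
0.13 27 [ 0.59  -0.251  0.13 ] [ 0.605 -0.227  0.14 ]
0.14 33 [ 0.594 -0.251  0.14 ] [ 0.606 -0.225  0.15 ]
0.15 29 [ 0.593 -0.251  0.15 ] [ 0.606 -0.223  0.16 ]
0.16 11 [ 0.601 -0.241  0.161] [ 0.606 -0.223  0.166]
0.18 18 [ 0.603 -0.267  0.181] [ 0.632 -0.21   0.19 ]
0.19 51 [ 0.608 -0.269  0.19 ] [ 0.633 -0.21   0.2  ]
```

View pics/g3.png

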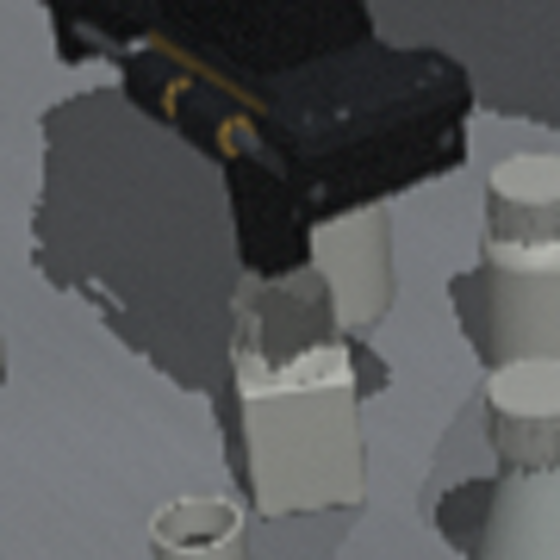

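The fingertips are really at z≈0.11 while the state reports TCP z=0.071. The reported TCP lies about 38 mm beyond the true tips along tool z, so I'll measure that offset more finely.

```bash
python3 - <<'E'
from rig import *
from h import *
s=read_state();print(s['time_s'],s['position'])
a=optics.capture('wrist');W=cloud(a)
for u in range(303,336,2):
    print(u,[(v,*W[v,u,[0,2]].round(3).tolist()) for v in range(225,236) if W[v,u,2]>.103][:3])
c=optics.capture('top');print('tcp px in top',proj(c,[s['position']])) 
c=optics.capture('scene');W=cloud(c);m=(abs(W[...,0]-.592)<.016)&(abs(W[...,1]+.239)<.013)&(W[...,2]>.094)&(W[...,2]<.125)&(c['color'].max(-1)<60)
print(np.sort(W[m][:,2])[:12].round(4))
E
```

```text
4.45 [ 0.59094401 -0.23875304  0.07116686]
303 [(230, 0.602, 0.111), (231, 0.602, 0.113), (232, 0.602, 0.115)]
305 [(230, 0.602, 0.111), (231, 0.601, 0.112), (232, 0.602, 0.114)]
307 [(230, 0.602, 0.112), (231, 0.602, 0.115), (232, 0.602, 0.115)]
309 [(230, 0.602, 0.112), (231, 0.602, 0.113), (232, 0.601, 0.113)]
311 [(232, 0.6, 0.111), (233, 0.6, 0.113), (234, 0.6, 0.114)]
313 [(232, 0.6, 0.11), (233, 0.6, 0.112), (234, 0.6, 0.114)]
315 [(232, 0.6, 0.11), (233, 0.6, 0.112), (234, 0.601, 0.115)]
317 [(232, 0.6, 0.111), (233, 0.6, 0.112), (234, 0.6, 0.114)]
319 [(232, 0.601, 0.112), (233, 0.6, 0.112), (234, 0.601, 0.115)]
321 [(232, 0.6, 0.111), (233, 0.6, 0.112), (234, 0.6, 0.114)]
323 [(232, 0.6, 0.111), (233, 0.6, 0.113), (234, 0.6, 0.114)]
325 [(232, 0.601, 0.112), (233, 0.6, 0.112), (234, 0.6, 0.114)]
327 [(230, 0.601, 0.111), (231, 0.602, 0.113), (232, 0.602, 0.114)]
329 [(230, 0.602, 0.112), (231, 0.602, 0.114), (232, 0.602, 0.114)]
331 [(230, 0.602, 0.111), (231, 0.602, 0.114), (232, 0.602, 0.114)]
333 [(234, 0.601, 0.117), (235, 0.601, 0.118)]
335 []
tcp px in top [[412.83143995 190.69031971]]
[0.1119 0.1123 0.1123 0.1127 0.1128 0.1132 0.1136 0.1145 0.1146 0.1147
 0.1148 0.1149]
```

The wrist and scene cameras agree that the tips are at z≈0.1105, so the true tip is the reported z + 39 mm. I'll apply that from here on: reopen, go down another 38 mm, and close.

Emit:
{"op": "drive_tool", "data": {
  "steps": [
    [75,0,0,0,0,0,0],
    [75,0,0,0,0,0,0],
    [75,0,0,0,0,0,0],
    [75,0,0,0,0,0,0],
    [75,0,0,0,0,0,0],
    [75,0,0,0,0,0,0],
    [75,0,0,0,0,0,0],
    [75,0,0,0,0,0,0]
  ]
}}

```text
time_s: 5.4
position: [0.5909, -0.2387, 0.0711]
tcp_rot: [[1.0, 0.0, -0.0], [0.0, -1.0, 0.0], [-0.0, -0.0, -1.0]]
force: [0.1, 0.4, 0.2]
opening: 0.649
grasp_force: 0.0
```

Emit:
{"op": "drive_tool", "data": {
  "steps": [
    [75,0,0,0,0,0,0],
    [75,0,0,0,0,0,0],
    [75,0,0,0.08,0,0,0],
    [75,0,0,0.16,0,0,0],
    [75,0,0,0.24,0,0,0],
    [75,0,0,0.32,0,0,0],
    [75,0,0,0.32,0,0,0]
  ]
}}

```text
time_s: 6.1
position: [0.5895, -0.2379, 0.0305]
tcp_rot: [[1.0, 0.0, -0.004], [0.0, -1.0, 0.002], [-0.004, -0.002, -1.0]]
force: [0.2, 0.1, -0.1]
opening: 0.866
grasp_force: 0.0
```

Emit:
{"op": "drive_tool", "data": {
  "steps": [
    [0,0,0,0,0,0,0],
    [0,0,0,0,0,0,0],
    [0,0,0,0,0,0,0],
    [0,0,0,0,0,0,0],
    [0,0,0,0,0,0,0],
    [0,0,0,0,0,0,0],
    [0,0,0,0,0,0,0],
    [0,0,0,0,0,0,0]
  ]
}}

```text
time_s: 6.9
position: [0.5912, -0.2391, 0.033]
tcp_rot: [[1.0, 0.0, 0.001], [0.0, -1.0, -0.001], [0.001, 0.001, -1.0]]
force: [0.2, -0.4, 1.6]
opening: 0.426
grasp_force: 27.9
```

Gripped: opening 37 mm, 28 N. Lifting and carrying it to the square clamp with a 12.6° turn.

Emit:
{"op": "drive_tool", "data": {
  "steps": [
    [0,0,0,-0.1,0,0,0],
    [0,0,0,-0.35,0,0,0],
    [0,0,0,-0.65,0,0,0],
    [0,0,0,-0.9,0,0,0],
    [0,0,0,-1,0,0,0]
  ]
}}

```text
time_s: 7.4
position: [0.5927, -0.2395, 0.1566]
tcp_rot: [[1.0, 0.0, 0.005], [0.0, -1.0, -0.003], [0.005, 0.003, -1.0]]
force: [0.8, 0.5, -1.9]
opening: 0.426
grasp_force: 27.8
```

Emit:
{"op": "drive_tool", "data": {
  "steps": [
    [0,-0.03,-0.15,-0.05,0,0,0],
    [0,-0.1,-0.4,-0.1,0,0,0],
    [0,-0.18,-0.7,-0.2,0,0,0],
    [0,-0.25,-1,-0.3,0,0,0]
  ]
}}

```text
time_s: 7.8
position: [0.558, -0.1158, 0.1869]
tcp_rot: [[1.0, -0.0, -0.005], [-0.0, -1.0, 0.003], [-0.005, -0.003, -1.0]]
force: [0.4, 0.3, -1.5]
opening: 0.429
grasp_force: 27.9
```

Emit:
{"op": "drive_tool", "data": {
  "steps": [
    [0,-0.07,-0.27,0,0,0,0],
    [0,-0.13,-0.52,0,0,0,0],
    [0,-0.19,-0.77,0,0,0,0],
    [0,-0.25,-1,0,0,0,0]
  ]
}}

```text
time_s: 8.2
position: [0.5278, 0.0042, 0.1871]
tcp_rot: [[1.0, 0.001, -0.005], [0.001, -1.0, 0.002], [-0.005, -0.002, -1.0]]
force: [1.1, -0.3, -2.0]
opening: 0.429
grasp_force: 27.9
```

Emit:
{"op": "drive_tool", "data": {
  "steps": [
    [0,-0.07,-0.27,0,0,0,0],
    [0,-0.13,-0.52,0,0,0,0],
    [0,-0.19,-0.77,0,0,0,0],
    [0,-0.25,-1,0,0,0,0]
  ]
}}

```text
time_s: 8.6
position: [0.4976, 0.1235, 0.1872]
tcp_rot: [[1.0, 0.001, -0.005], [0.001, -1.0, 0.001], [-0.005, -0.001, -1.0]]
force: [0.0, -0.4, -1.3]
opening: 0.432
grasp_force: 27.9
```

Emit:
{"op": "drive_tool", "data": {
  "steps": [
    [0,-0.07,-0.25,0,0,0,0],
    [0,-0.13,-0.5,0,0,0,0],
    [0,-0.2,-0.75,0,0,0,0],
    [0,-0.27,-0.9,0,0,0,0],
    [0,-0.27,-1,0,0,0,0]
  ]
}}

```text
time_s: 9.1
position: [0.4642, 0.2427, 0.1872]
tcp_rot: [[1.0, 0.003, -0.006], [0.003, -1.0, -0.001], [-0.006, 0.001, -1.0]]
force: [0.4, -0.9, -1.5]
opening: 0.428
grasp_force: 27.9
```

Emit:
{"op": "drive_tool", "data": {
  "steps": [
    [0,0,-0.06,0,0,0,-0.05],
    [0,0,-0.12,0,0,0,-0.1],
    [0,0,-0.12,0,0,0,-0.147],
    [0,0,-0.12,0,0,0,-0.147],
    [0,0,-0.12,0,0,0,-0.147]
  ]
}}

```text
time_s: 9.6
position: [0.4677, 0.2554, 0.1881]
tcp_rot: [[0.976, 0.217, -0.002], [0.217, -0.976, -0.001], [-0.002, 0.0, -1.0]]
force: [-0.5, 0.4, -1.2]
opening: 0.427
grasp_force: 27.9
```

```bash
cat > m.py <<'E'
from rig import *
from h import *
# next('x','y','z','yaw_deg'): remaining move in tool units
def go(x,y,z,yaw=None):
    s=read_state();R=np.array(s['tcp_rot']);d=R.T@(np.array([x,y,z])-s['position'])/.12
    f=np.degrees(np.arctan2(R[1,0],R[0,0]));a=0 if yaw is None else -np.radians(yaw-f)/1.5
    print('t',round(s['time_s'],2),'pos',s['position'].round(4),'yaw',round(f,2),'tilt',R[:,2].round(4),'units',d.round(3),'turn',round(a,3),'grip',round(s['opening']*87,1),round(s['grasp_force'],1))
def cap(w,h,cam='wrist',tol=.0045,rad=.03):
    c=optics.capture(cam);Q=cloud(c).reshape(-1,3)
    q=Q[(np.hypot(*(Q[:,:2]-w).T)<rad)&(Q[:,2]>h-tol)&(Q[:,2]<h+.006)]
    if len(q)<5: print('none');return c
    m,r=cv2.minEnclosingCircle(q[:,:2].astype(np.float32));print('cap',len(q),q.mean(0).round(4),np.round(m,4),round(2000*r,1));return c
E
python3 - <<'E'
from m import *
go(.4685,.256,.118,12.6)
c=optics.capture('scene');p=proj(c,[.468,.256,.14])[0].astype(int)
a=optics.capture('top');pa=proj(a,[.468,.256,.14])[0].astype(int)
f=lambda c,p:cv2.resize(c['color'][p[1]-45:p[1]+45,p[0]-45:p[0]+45],(400,400),interpolation=cv2.INTER_CUBIC)
w=optics.capture('wrist')
cv2.imwrite('pics/p1.png',np.hstack([f(c,p),cv2.resize(w['color'][60:310,195:445],(400,400))]))
W=cloud(w).reshape(-1,3);q=W[(np.hypot(*(W[:,:2]-[.468,.256]).T)<.045)&(W[:,2]>.19)&(W[:,2]<.225)]
print(len(q)); 
if len(q)>5:print(cv2.minAreaRect(q[:,:2].astype(np.float32)))
E
```

```text
t 9.6 pos [0.4677 0.2554 0.1881] yaw 12.55 tilt [-1.6e-03 -6.0e-04 -1.0e+00] units [ 0.008 -0.004  0.584] turn -0.001 grip 37.2 27.9
1799
((0.4829227924346924, 0.26016587018966675), (0.030470339581370354, 0.060784272849559784), 22.892244338989258)
```

View pics/p1.png

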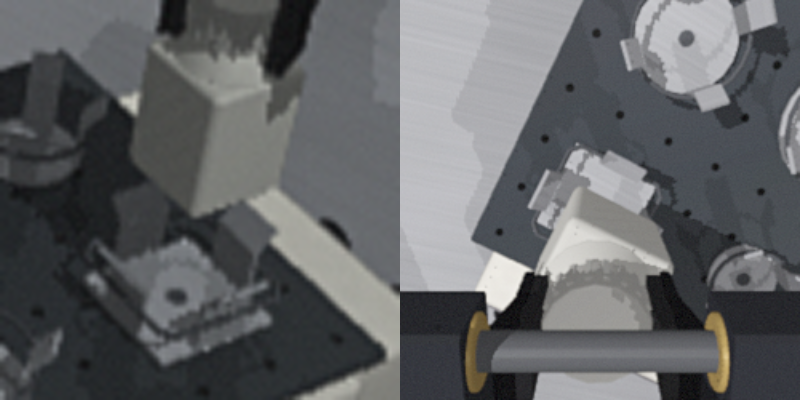

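The bottle hangs over the square clamp and looks roughly aligned with it. I'll check the yaw numerically in the scene cloud.

```bash
python3 - <<'E'
from m import *
for n in ('scene','wrist'):
    c=optics.capture(n);Q=cloud(c).reshape(-1,3)
    for lo,hi in((.16,.215),(.205,.222)):
        q=Q[(np.hypot(*(Q[:,:2]-[.47,.256]).T)<.042)&(Q[:,2]>lo)&(Q[:,2]<hi)]
        h=cv2.convexHull(q[:,:2].astype(np.float32));r=cv2.minAreaRect(h);print(n,len(q),np.round(r[0],4),np.round(r[1],4),r[2],'z',q[:,2].min().round(4))
    if n=='scene':
        q=Q[(np.hypot(*(Q[:,:2]-[.47,.256]).T)<.042)&(Q[:,2]>.165)&(Q[:,2]<.21)]
        # split faces by corner nearest camera
        i=np.argmax((q[:,:2]@np.array([.51,.59])))
        k=q[i,:2];d=q[:,:2]-k
        for sgn in(1,-1):
            e=d[(sgn*(d@np.array([.59,-.51]))>.004)&(sgn*(d@np.array([.59,-.51]))<.03)]
            l=cv2.fitLine(e.astype(np.float32),cv2.DIST_HUBER,0,.01,.01).ravel();print(len(e),np.degrees(np.arctan2(l[1],l[0])))
E
```

```text
scene 799 [0.4837 0.2619] [0.0354 0.0644] 29.563386917114258 z 0.16
scene 320 [0.4823 0.2601] [0.0369 0.0641] 25.790494918823242 z 0.2051
284 74.38525
260 -14.374759
wrist 1267 [0.482  0.2625] [0.0309 0.0633] 27.921958923339844 z 0.16
wrist 1160 [0.4856 0.2572] [0.0261 0.0559] 16.52077865600586 z 0.2051
```

The faces are at 74.4° and -14.4°, and the clamp is at -15°, so the yaw is good. Lowering.

Emit:
{"op": "drive_tool", "data": {
  "steps": [
    [0,0.004,0,0.1,0,0,0],
    [0,0.004,0,0.2,0,0,0],
    [0,0.004,0,0.3,0,0,0],
    [0,0.004,0,0.4,0,0,0],
    [0,0.004,0,0.48,0,0,0],
    [0,0.004,0,0.53,0,0,0],
    [0,0.004,0,0.56,0,0,0],
    [0,0.004,0,0.56,0,0,0]
  ]
}}

```text
time_s: 10.65
position: [0.4687, 0.2557, 0.1211]
tcp_rot: [[0.976, 0.219, -0.001], [0.219, -0.976, -0.0], [-0.001, 0.0, -1.0]]
force: [-0.2, -0.5, -2.6]
opening: 0.427
grasp_force: 27.9
```

Emit:
{"op": "drive_tool", "data": {
  "steps": [
    [0,0,0,0.01,0,0,0],
    [0,0,0,0.02,0,0,0],
    [0,0,0,0.02,0,0,0]
  ]
}}

```text
time_s: 10.95
position: [0.469, 0.2558, 0.1194]
tcp_rot: [[0.976, 0.219, 0.001], [0.219, -0.976, 0.0], [0.001, -0.0, -1.0]]
force: [0.1, -0.3, -1.1]
opening: 0.426
grasp_force: 27.9
```

```bash
python3 - <<'E'
from m import *
go(.4685,.256,.117,12.6);print(read_state()['force'])
c=optics.capture('scene');p=proj(c,[.468,.256,.14])[0].astype(int)
cv2.imwrite('pics/p2.png',cv2.resize(c['color'][p[1]-45:p[1]+45,p[0]-45:p[0]+45],(500,500),interpolation=cv2.INTER_CUBIC))
E
```

```text
t 10.95 pos [0.469  0.2558 0.1194] yaw 12.65 tilt [ 5.e-04  2.e-04 -1.e+00] units [-0.004 -0.002  0.02 ] turn 0.001 grip 37.1 27.9
[ 0.06311037 -0.29859178 -1.07490332]
```

View pics/p2.png

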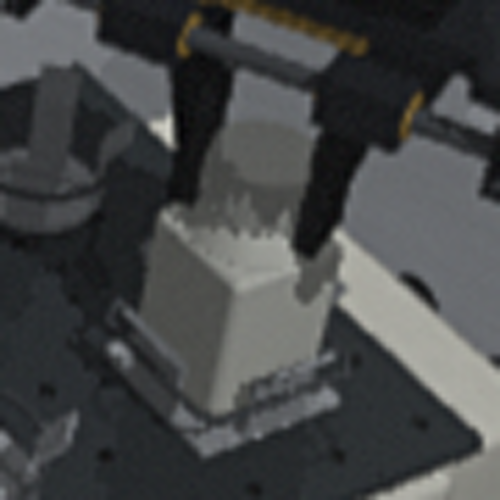

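The picture shows the bottle inside the clamp arms. Feeling for the bottom with 1 mm steps.

Emit:
{"op": "drive_tool", "data": {
  "steps": [
    [0,0,0,0.008,0,0,0],
    [0,0,0,0.015,0,0,0],
    [0,0,0,0.015,0,0,0]
  ]
}}

```text
time_s: 11.3
position: [0.4688, 0.2557, 0.1173]
tcp_rot: [[0.976, 0.219, -0.0], [0.219, -0.976, -0.0], [-0.0, -0.0, -1.0]]
force: [0.1, 0.1, -0.9]
opening: 0.433
grasp_force: 27.9
```

Emit:
{"op": "drive_tool", "data": {
  "steps": [
    [0,0,0,0.007,0,0,0],
    [0,0,0,0.007,0,0,0]
  ]
}}

```text
time_s: 11.5
position: [0.4689, 0.2557, 0.117]
tcp_rot: [[0.976, 0.219, 0.0], [0.219, -0.976, -0.0], [0.0, 0.0, -1.0]]
force: [-0.8, -0.4, 2.7]
opening: 0.428
grasp_force: 28.1
```

Bottom contact came at reported z=.117, exactly 84 mm above the pick height. Releasing, rising, and going to the medium bottle.

Emit:
{"op": "drive_tool", "data": {
  "steps": [
    [62,0,0,0,0,0,0],
    [62,0,0,0,0,0,0],
    [62,0,0,0,0,0,0],
    [62,0,0,0,0,0,0],
    [62,0,0,0,0,0,0]
  ]
}}

```text
time_s: 12.0
position: [0.4689, 0.2558, 0.1164]
tcp_rot: [[0.976, 0.219, 0.0], [0.219, -0.976, 0.0], [0.0, -0.0, -1.0]]
force: [-0.2, -1.1, 0.1]
opening: 0.699
grasp_force: 0.0
```

Emit:
{"op": "drive_tool", "data": {
  "steps": [
    [75,0,0,-0.1,0,0,0],
    [75,0,0,-0.3,0,0,0],
    [75,0,0,-0.6,0,0,0],
    [75,0,0,-0.8,0,0,0]
  ]
}}

```text
time_s: 12.4
position: [0.4698, 0.2561, 0.2154]
tcp_rot: [[0.976, 0.219, 0.003], [0.219, -0.976, 0.001], [0.003, -0.0, -1.0]]
force: [0.4, 0.3, 0.8]
opening: 0.856
grasp_force: 0.0
```

Emit:
{"op": "drive_tool", "data": {
  "steps": [
    [75,-0.248,1,0,0,0,0],
    [75,-0.248,1,0,0,0,0],
    [75,-0.248,1,0,0,0,0]
  ]
}}

```text
time_s: 12.7
position: [0.4659, 0.1296, 0.2137]
tcp_rot: [[0.976, 0.218, 0.001], [0.218, -0.976, -0.001], [0.001, 0.001, -1.0]]
force: [1.0, 1.4, 0.1]
opening: 0.862
grasp_force: 0.0
```

Emit:
{"op": "drive_tool", "data": {
  "steps": [
    [75,-0.248,1,0,0,0,0],
    [75,-0.248,1,0,0,0,0],
    [75,-0.248,1,0,0,0,0]
  ]
}}

```text
time_s: 13.0
position: [0.4636, 0.0052, 0.2136]
tcp_rot: [[0.976, 0.216, 0.002], [0.216, -0.976, -0.001], [0.001, 0.002, -1.0]]
force: [0.4, 0.6, 1.3]
opening: 0.862
grasp_force: 0.0
```

Emit:
{"op": "drive_tool", "data": {
  "steps": [
    [75,-0.248,1,0,0,0,0],
    [75,-0.248,1,0,0,0,0],
    [75,-0.248,1,0,0,0,0]
  ]
}}

```text
time_s: 13.3
position: [0.4612, -0.119, 0.2137]
tcp_rot: [[0.976, 0.216, 0.002], [0.216, -0.976, -0.002], [0.002, 0.003, -1.0]]
force: [0.2, 1.2, 0.4]
opening: 0.858
grasp_force: 0.0
```

Emit:
{"op": "drive_tool", "data": {
  "steps": [
    [75,-0.248,1,0.6,0,0,0],
    [75,-0.248,1,0.6,0,0,0],
    [75,-0.248,1,0.6,0,0,0],
    [75,-0.248,1,0.6,0,0,0],
    [75,-0.248,1,0.6,0,0,0]
  ]
}}

```text
time_s: 13.8
position: [0.4575, -0.2391, 0.1405]
tcp_rot: [[0.976, 0.217, -0.001], [0.217, -0.976, 0.001], [-0.0, -0.001, -1.0]]
force: [-0.1, 0.6, -0.8]
opening: 0.858
grasp_force: 0.0
```

```bash
python3 - <<'E'
from m import *
cap((.458,-.241),.098)
go(.4585,-.2414,.033,12.6)
cap((.468,.256),.184,'scene')
E
```

```text
cap 1628 [ 0.4585 -0.2414  0.0974] [ 0.4575 -0.2416] 44.0
t 13.85 pos [ 0.4577 -0.2383  0.141 ] yaw 12.62 tilt [ 0.e+00  5.e-04 -1.e+00] units [0.    0.027 0.9  ] turn 0.0 grip 75.1 0.0
cap 222 [0.4731 0.2558 0.1834] [0.4724 0.256 ] 39.5
```

The square bottle is seated: its cap top is at .1834 against .184 expected. Picking up the medium bottle.

Emit:
{"op": "drive_tool", "data": {
  "steps": [
    [75,0,0.027,0.2,0,0,0],
    [75,0,0.027,0.4,0,0,0],
    [75,0,0.027,0.6,0,0,0],
    [75,0,0.027,0.75,0,0,0],
    [75,0,0.027,0.85,0,0,0],
    [75,0,0.027,0.9,0,0,0],
    [75,0,0.027,0.9,0,0,0]
  ]
}}

```text
time_s: 14.6
position: [0.4587, -0.2412, 0.0326]
tcp_rot: [[0.976, 0.22, -0.0], [0.22, -0.976, 0.0], [-0.0, -0.0, -1.0]]
force: [-0.0, -1.5, -0.1]
opening: 0.865
grasp_force: 0.0
```

Emit:
{"op": "drive_tool", "data": {
  "steps": [
    [0,0,0,0,0,0,0],
    [0,0,0,0,0,0,0],
    [0,0,0,0,0,0,0],
    [0,0,0,0,0,0,0],
    [0,0,0,0,0,0,0],
    [0,0,0,0,0,0,0],
    [0,0,0,0,0,0,0],
    [0,0,0,0,0,0,0]
  ]
}}

```text
time_s: 15.4
position: [0.4586, -0.2419, 0.0327]
tcp_rot: [[0.976, 0.219, 0.0], [0.219, -0.976, -0.0], [0.0, 0.0, -1.0]]
force: [-0.7, 0.2, 2.7]
opening: 0.474
grasp_force: 29.0
```

Gripped: 41 mm, 29 N. Lifting and carrying it to the medium clamp.

Emit:
{"op": "drive_tool", "data": {
  "steps": [
    [0,0,0,-0.1,0,0,0],
    [0,0,0,-0.35,0,0,0],
    [0,0,0,-0.65,0,0,0],
    [0,0,0,-0.9,0,0,0],
    [0,0,0,-1,0,0,0]
  ]
}}

```text
time_s: 15.9
position: [0.46, -0.2429, 0.1557]
tcp_rot: [[0.976, 0.219, 0.004], [0.219, -0.976, -0.004], [0.003, 0.005, -1.0]]
force: [0.6, -0.0, -1.7]
opening: 0.477
grasp_force: 29.1
```

Emit:
{"op": "drive_tool", "data": {
  "steps": [
    [0,0.07,-0.15,-0.05,0,0,0],
    [0,0.2,-0.4,-0.1,0,0,0],
    [0,0.34,-0.65,-0.2,0,0,0],
    [0,0.469,-0.89,-0.3,0,0,0]
  ]
}}

```text
time_s: 16.3
position: [0.4893, -0.1237, 0.188]
tcp_rot: [[0.976, 0.218, -0.002], [0.218, -0.976, 0.001], [-0.002, -0.002, -1.0]]
force: [0.2, -1.0, -0.5]
opening: 0.474
grasp_force: 29.2
```

Emit:
{"op": "drive_tool", "data": {
  "steps": [
    [0,0.12,-0.23,0,0,0,0],
    [0,0.24,-0.45,0,0,0,0],
    [0,0.36,-0.67,0,0,0,0],
    [0,0.469,-0.89,0,0,0,0]
  ]
}}

```text
time_s: 16.7
position: [0.5211, -0.0074, 0.1878]
tcp_rot: [[0.976, 0.219, -0.002], [0.219, -0.976, 0.0], [-0.002, -0.001, -1.0]]
force: [-0.1, -0.5, -0.8]
opening: 0.474
grasp_force: 29.2
```

Emit:
{"op": "drive_tool", "data": {
  "steps": [
    [0,0.12,-0.23,0,0,0,0],
    [0,0.24,-0.45,0,0,0,0],
    [0,0.36,-0.67,0,0,0,0],
    [0,0.469,-0.89,0,0,0,0]
  ]
}}

```text
time_s: 17.1
position: [0.5525, 0.109, 0.1876]
tcp_rot: [[0.976, 0.219, -0.002], [0.219, -0.976, -0.0], [-0.002, -0.0, -1.0]]
force: [-0.3, -0.5, -1.0]
opening: 0.471
grasp_force: 29.2
```

Emit:
{"op": "drive_tool", "data": {
  "steps": [
    [0,0.12,-0.23,0,0,0,0],
    [0,0.24,-0.45,0,0,0,0],
    [0,0.36,-0.67,0,0,0,0],
    [0,0.43,-0.82,0,0,0,0],
    [0,0.469,-0.89,0,0,0,0],
    [0,0.469,-0.89,0,0,0,0],
    [0,0.469,-0.89,0,0,0,0]
  ]
}}

```text
time_s: 17.8
position: [0.584, 0.2234, 0.1879]
tcp_rot: [[0.976, 0.219, -0.002], [0.219, -0.976, -0.001], [-0.002, 0.001, -1.0]]
force: [-0.3, -0.3, -0.9]
opening: 0.479
grasp_force: 29.2
```

```bash
python3 - <<'E'
from m import *
go(.5845,.2243,.1167,12.6)
for n in('scene','wrist'):
    Q=cloud(optics.capture(n)).reshape(-1,3)
    q=Q[(np.hypot(*(Q[:,:2]-[.5845,.2243]).T)<.045)&(Q[:,2]>.17)&(Q[:,2]<.215)][:,:2]
    # circle fit of visible side
    A=np.c_[2*q,np.ones(len(q))];x=np.linalg.lstsq(A,(q**2).sum(1),rcond=None)[0];print(n,len(q),x[:2].round(4),'r',np.sqrt(x[2]+x[:2]@x[:2]).round(4))
E
```

```text
t 17.8 pos [0.584  0.2234 0.1879] yaw 12.64 tilt [-0.0016 -0.001  -1.    ] units [ 0.007 -0.007  0.594] turn 0.0 grip 41.6 29.2
scene 548 [0.5859 0.2228] r 0.0251
wrist 972 [0.5828 0.2231] r 0.0257
```

Bottle centre and clamp agree to within about 1 mm. Lowering.

Emit:
{"op": "drive_tool", "data": {
  "steps": [
    [0,0.01,-0.007,0.1,0,0,0],
    [0,0.01,-0.007,0.2,0,0,0],
    [0,0.01,-0.007,0.3,0,0,0],
    [0,0.01,-0.007,0.4,0,0,0],
    [0,0.01,-0.007,0.48,0,0,0],
    [0,0.01,-0.007,0.54,0,0,0],
    [0,0.01,-0.007,0.57,0,0,0],
    [0,0.01,-0.007,0.57,0,0,0]
  ]
}}

```text
time_s: 18.7
position: [0.5853, 0.2254, 0.1195]
tcp_rot: [[0.976, 0.219, -0.001], [0.219, -0.976, -0.0], [-0.001, -0.0, -1.0]]
force: [-0.1, -0.4, -0.8]
opening: 0.47
grasp_force: 29.2
```

Emit:
{"op": "drive_tool", "data": {
  "steps": [
    [0,0,0,0.01,0,0,0],
    [0,0,0,0.018,0,0,0],
    [0,0,0,0.018,0,0,0]
  ]
}}

```text
time_s: 19.0
position: [0.5858, 0.2254, 0.1183]
tcp_rot: [[0.976, 0.219, 0.001], [0.219, -0.976, 0.0], [0.001, 0.0, -1.0]]
force: [-0.6, 0.0, -1.3]
opening: 0.474
grasp_force: 29.2
```

Emit:
{"op": "drive_tool", "data": {
  "steps": [
    [0,0,0,0.007,0,0,0],
    [0,0,0,0.007,0,0,0]
  ]
}}

```text
time_s: 19.2
position: [0.5856, 0.2254, 0.1172]
tcp_rot: [[0.976, 0.219, 0.0], [0.219, -0.976, 0.0], [0.0, 0.0, -1.0]]
force: [0.8, -0.6, -1.2]
opening: 0.474
grasp_force: 29.2
```

Emit:
{"op": "drive_tool", "data": {
  "steps": [
    [0,0,0,0.008,0,0,0],
    [0,0,0,0.008,0,0,0]
  ]
}}

```text
time_s: 19.4
position: [0.5859, 0.2255, 0.1168]
tcp_rot: [[0.976, 0.219, 0.001], [0.219, -0.976, 0.0], [0.001, -0.0, -1.0]]
force: [-0.4, -0.0, 2.9]
opening: 0.474
grasp_force: 29.2
```

Contact at .1168, as expected. Releasing and going to the small bottle.

Emit:
{"op": "drive_tool", "data": {
  "steps": [
    [64,0,0,0,0,0,0],
    [64,0,0,0,0,0,0],
    [64,0,0,0,0,0,0],
    [64,0,0,0,0,0,0],
    [64,0,0,0,0,0,0]
  ]
}}

```text
time_s: 19.9
position: [0.5856, 0.2253, 0.116]
tcp_rot: [[0.976, 0.219, -0.0], [0.219, -0.976, -0.0], [-0.0, 0.0, -1.0]]
force: [-0.6, -0.5, -0.1]
opening: 0.726
grasp_force: 0.0
```

Emit:
{"op": "drive_tool", "data": {
  "steps": [
    [64,0,0,-0.1,0,0,0],
    [64,0,0,-0.3,0,0,0],
    [64,0,0,-0.6,0,0,0],
    [64,0,0,-0.8,0,0,0]
  ]
}}

```text
time_s: 20.3
position: [0.5867, 0.2256, 0.2154]
tcp_rot: [[0.976, 0.219, 0.004], [0.219, -0.976, 0.001], [0.004, 0.0, -1.0]]
force: [-0.2, 0.3, 0.0]
opening: 0.734
grasp_force: 0.0
```

Emit:
{"op": "drive_tool", "data": {
  "steps": [
    [64,-0.559,0.835,0,0,0,0],
    [64,-0.559,0.835,0,0,0,0],
    [64,-0.559,0.835,0,0,0,0]
  ]
}}

```text
time_s: 20.6
position: [0.5405, 0.1102, 0.2133]
tcp_rot: [[0.976, 0.218, -0.0], [0.218, -0.976, -0.001], [-0.0, 0.001, -1.0]]
force: [0.0, 0.8, -0.7]
opening: 0.738
grasp_force: 0.0
```

Emit:
{"op": "drive_tool", "data": {
  "steps": [
    [64,-0.559,0.835,0,0,0,0],
    [64,-0.559,0.835,0,0,0,0],
    [64,-0.559,0.835,0,0,0,0]
  ]
}}

```text
time_s: 20.9
position: [0.4972, -0.0025, 0.2131]
tcp_rot: [[0.976, 0.217, 0.0], [0.217, -0.976, -0.001], [-0.0, 0.001, -1.0]]
force: [0.2, 0.0, -0.1]
opening: 0.735
grasp_force: 0.0
```

Emit:
{"op": "drive_tool", "data": {
  "steps": [
    [64,-0.559,0.835,0.7,0,0,0],
    [64,-0.559,0.835,0.7,0,0,0],
    [64,-0.559,0.835,0.7,0,0,0],
    [64,-0.559,0.835,0.7,0,0,0],
    [64,-0.559,0.835,0.7,0,0,0],
    [64,-0.559,0.835,0.7,0,0,0]
  ]
}}

```text
time_s: 21.5
position: [0.4562, -0.1118, 0.1292]
tcp_rot: [[0.976, 0.219, 0.002], [0.22, -0.976, -0.001], [0.002, 0.001, -1.0]]
force: [-0.5, -0.6, -0.6]
opening: 0.738
grasp_force: 0.0
```

```bash
python3 - <<'E'
from m import *
cap((.455,-.1118),.07)
go(.4555,-.1118,.005,12.6)
cap((.5845,.224),.182,'scene')
E
```

```text
cap 944 [ 0.4557 -0.1116  0.0694] [ 0.455  -0.1118] 35.8
t 21.55 pos [ 0.4563 -0.1115  0.1293] yaw 12.73 tilt [ 2.4e-03 -9.0e-04 -1.0e+00] units [-1.000e-02 -1.000e-03  1.036e+00] turn 0.002 grip 64.2 0.0
cap 313 [0.5897 0.2264 0.1817] [0.5877 0.2249] 43.9
```

The medium bottle is seated: cap top .1817 against .182 expected. Picking up the small bottle.

Emit:
{"op": "drive_tool", "data": {
  "steps": [
    [64,0,0,0.25,0,0,0],
    [64,0,0,0.5,0,0,0],
    [64,0,0,0.7,0,0,0],
    [64,0,0,0.85,0,0,0],
    [64,0,0,0.95,0,0,0],
    [64,0,0,1,0,0,0]
  ]
}}

```text
time_s: 22.2
position: [0.4556, -0.111, 0.0077]
tcp_rot: [[0.975, 0.221, -0.0], [0.221, -0.975, 0.0], [-0.0, -0.0, -1.0]]
force: [-0.4, 0.5, 0.2]
opening: 0.74
grasp_force: 0.0
```

Emit:
{"op": "drive_tool", "data": {
  "steps": [
    [64,0,0,0.035,0,0,0],
    [64,0,0,0.035,0,0,0],
    [0,0,0,0.035,0,0,0],
    [0,0,0,0.035,0,0,0],
    [0,0,0,0.035,0,0,0],
    [0,0,0,0.035,0,0,0],
    [0,0,0,0.035,0,0,0],
    [0,0,0,0.035,0,0,0]
  ]
}}

```text
time_s: 23.0
position: [0.4552, -0.1121, 0.0041]
tcp_rot: [[0.976, 0.219, 0.0], [0.219, -0.976, -0.0], [0.0, 0.0, -1.0]]
force: [0.0, -0.1, 2.0]
opening: 0.383
grasp_force: 30.0
```

Emit:
{"op": "drive_tool", "data": {
  "steps": [
    [0,0,0,0,0,0,0],
    [0,0,0,0,0,0,0]
  ]
}}

```text
time_s: 23.2
position: [0.4552, -0.1121, 0.0041]
tcp_rot: [[0.976, 0.219, 0.0], [0.219, -0.976, -0.0], [0.0, 0.0, -1.0]]
force: [0.1, 0.2, 3.1]
opening: 0.381
grasp_force: 30.0
```

Gripped: 33 mm, 30 N. Carrying it to the small clamp.

Emit:
{"op": "drive_tool", "data": {
  "steps": [
    [0,0,0,-0.1,0,0,0],
    [0,0,0,-0.35,0,0,0],
    [0,0,0,-0.65,0,0,0],
    [0,0,0,-0.9,0,0,0],
    [0,0,0,-1,0,0,0]
  ]
}}

```text
time_s: 23.7
position: [0.4564, -0.1126, 0.1263]
tcp_rot: [[0.976, 0.219, 0.004], [0.219, -0.976, -0.002], [0.003, 0.003, -1.0]]
force: [-0.0, 0.1, -0.5]
opening: 0.38
grasp_force: 30.0
```

Emit:
{"op": "drive_tool", "data": {
  "steps": [
    [0,0.03,-0.2,-0.07,0,0,0],
    [0,0.07,-0.45,-0.15,0,0,0],
    [0,0.103,-0.695,-0.23,0,0,0]
  ]
}}

```text
time_s: 24.0
position: [0.4484, -0.0271, 0.1516]
tcp_rot: [[0.976, 0.218, -0.001], [0.218, -0.976, 0.0], [-0.001, -0.0, -1.0]]
force: [-0.1, 0.1, -1.2]
opening: 0.38
grasp_force: 30.0
```

Emit:
{"op": "drive_tool", "data": {
  "steps": [
    [0,0.03,-0.23,0,0,0,0],
    [0,0.07,-0.46,0,0,0,0],
    [0,0.103,-0.695,0,0,0,0]
  ]
}}

```text
time_s: 24.3
position: [0.4422, 0.0573, 0.1514]
tcp_rot: [[0.976, 0.219, -0.0], [0.219, -0.976, 0.0], [-0.0, -0.0, -1.0]]
force: [-0.3, -0.1, -0.9]
opening: 0.384
grasp_force: 30.0
```

Emit:
{"op": "drive_tool", "data": {
  "steps": [
    [0,0.03,-0.23,0,0,0,0],
    [0,0.07,-0.45,0,0,0,0],
    [0,0.09,-0.6,0,0,0,0],
    [0,0.103,-0.695,0,0,0,0],
    [0,0.103,-0.695,0,0,0,0],
    [0,0.103,-0.695,0,0,0,0]
  ]
}}

```text
time_s: 24.9
position: [0.4364, 0.1399, 0.1514]
tcp_rot: [[0.976, 0.219, -0.0], [0.219, -0.976, -0.0], [-0.0, 0.0, -1.0]]
force: [-0.6, -0.2, -0.6]
opening: 0.376
grasp_force: 30.0
```

```bash
python3 - <<'E'
from m import *
go(.437,.1398,.0881,12.6)
for n in('scene','wrist'):
    Q=cloud(optics.capture(n)).reshape(-1,3)
    q=Q[(np.hypot(*(Q[:,:2]-[.437,.1398]).T)<.035)&(Q[:,2]>.155)&(Q[:,2]<.19)][:,:2]
    A=np.c_[2*q,np.ones(len(q))];x=np.linalg.lstsq(A,(q**2).sum(1),rcond=None)[0];print(n,len(q),x[:2].round(4),'r',np.sqrt(x[2]+x[:2]@x[:2]).round(4))
E
```

```text
t 24.9 pos [0.4364 0.1399 0.1514] yaw 12.67 tilt [-4.e-04 -5.e-04 -1.e+00] units [0.005 0.002 0.527] turn 0.001 grip 32.7 30.0
scene 233 [0.4398 0.1392] r 0.0168
wrist 836 [0.4363 0.1396] r 0.0176
```

Centred: the bottle is at (.4363,.1396) and the clamp at (.4366,.1398) in the same camera. Lowering.

Emit:
{"op": "drive_tool", "data": {
  "steps": [
    [0,0.002,0,0.1,0,0,0],
    [0,0.002,0,0.2,0,0,0],
    [0,0.002,0,0.3,0,0,0],
    [0,0.002,0,0.39,0,0,0],
    [0,0.002,0,0.46,0,0,0],
    [0,0.002,0,0.5,0,0,0],
    [0,0.002,0,0.51,0,0,0],
    [0,0.002,0,0.51,0,0,0]
  ]
}}

```text
time_s: 25.8
position: [0.4368, 0.1402, 0.0903]
tcp_rot: [[0.976, 0.219, 0.0], [0.219, -0.976, 0.0], [0.0, 0.0, -1.0]]
force: [-1.2, 0.4, -1.0]
opening: 0.383
grasp_force: 30.0
```

Emit:
{"op": "drive_tool", "data": {
  "steps": [
    [0,0,0,0.006,0,0,0],
    [0,0,0,0.012,0,0,0],
    [0,0,0,0.012,0,0,0]
  ]
}}

```text
time_s: 26.1
position: [0.4369, 0.1404, 0.0891]
tcp_rot: [[0.976, 0.219, 0.001], [0.219, -0.976, 0.0], [0.001, 0.0, -1.0]]
force: [1.0, 0.8, -0.7]
opening: 0.379
grasp_force: 30.0
```

Emit:
{"op": "drive_tool", "data": {
  "steps": [
    [0,0,0,0.007,0,0,0],
    [0,0,0,0.007,0,0,0]
  ]
}}

```text
time_s: 26.3
position: [0.4369, 0.1403, 0.0882]
tcp_rot: [[0.976, 0.219, 0.0], [0.219, -0.976, 0.0], [0.0, 0.0, -1.0]]
force: [0.5, -0.3, -0.2]
opening: 0.377
grasp_force: 30.0
```

Emit:
{"op": "drive_tool", "data": {
  "steps": [
    [0,0,0,0.005,0,0,0],
    [0,0,0,0.005,0,0,0]
  ]
}}

```text
time_s: 26.5
position: [0.437, 0.1404, 0.0881]
tcp_rot: [[0.976, 0.219, 0.001], [0.219, -0.976, 0.0], [0.001, 0.0, -1.0]]
force: [-1.4, 0.3, 4.7]
opening: 0.38
grasp_force: 30.0
```

Emit:
{"op": "drive_tool", "data": {
  "steps": [
    [58,0,0,0,0,0,0],
    [58,0,0,0,0,0,0],
    [58,0,0,0,0,0,0],
    [58,0,0,0,0,0,0],
    [58,0,0,0,0,0,0]
  ]
}}

```text
time_s: 27.0
position: [0.4366, 0.1403, 0.0873]
tcp_rot: [[0.976, 0.219, -0.0], [0.219, -0.976, 0.0], [-0.0, -0.0, -1.0]]
force: [-0.1, 0.0, 0.1]
opening: 0.654
grasp_force: 0.0
```

Emit:
{"op": "drive_tool", "data": {
  "steps": [
    [58,0,0,-0.1,0,0,0],
    [58,0,0,-0.3,0,0,0],
    [58,0,0,-0.6,0,0,0],
    [58,0,0,-0.9,0,0,0],
    [58,0,0,-1,0,0,0]
  ]
}}

```text
time_s: 27.5
position: [0.4389, 0.1405, 0.2108]
tcp_rot: [[0.976, 0.219, 0.007], [0.219, -0.976, 0.0], [0.007, 0.001, -1.0]]
force: [0.1, 0.8, 0.1]
opening: 0.667
grasp_force: 0.0
```

Emit:
{"op": "drive_tool", "data": {
  "steps": [
    [75,0.204,0.729,0,0,0,0],
    [75,0.204,0.729,0,0,0,0],
    [75,0.204,0.729,0,0,0,0]
  ]
}}

```text
time_s: 27.8
position: [0.4833, 0.0566, 0.208]
tcp_rot: [[0.977, 0.215, 0.004], [0.215, -0.977, -0.002], [0.004, 0.003, -1.0]]
force: [0.4, -0.4, -0.3]
opening: 0.826
grasp_force: 0.0
```

Emit:
{"op": "drive_tool", "data": {
  "steps": [
    [75,0.204,0.729,0,0,0,0],
    [75,0.204,0.729,0,0,0,0],
    [75,0.204,0.729,0,0,0,0]
  ]
}}

```text
time_s: 28.1
position: [0.5258, -0.0236, 0.2074]
tcp_rot: [[0.977, 0.215, 0.003], [0.215, -0.977, -0.002], [0.003, 0.003, -1.0]]
force: [-0.1, 0.5, -0.4]
opening: 0.862
grasp_force: 0.0
```

Emit:
{"op": "drive_tool", "data": {
  "steps": [
    [75,0.204,0.729,0.5,0,0,0],
    [75,0.204,0.729,0.5,0,0,0],
    [75,0.204,0.729,0.5,0,0,0],
    [75,0.204,0.729,0.5,0,0,0],
    [75,0.204,0.729,0.5,0,0,0]
  ]
}}

```text
time_s: 28.6
position: [0.5649, -0.0981, 0.1476]
tcp_rot: [[0.976, 0.219, -0.001], [0.219, -0.976, 0.001], [-0.001, -0.002, -1.0]]
force: [-0.4, 0.2, 0.3]
opening: 0.863
grasp_force: 0.0
```

```bash
python3 - <<'E'
from m import *
cap((.566,-.0998),.112)
go(.5665,-.0998,.044,12.6)
cap((.439,.14),.154,'scene')
E
```

```text
cap 1563 [ 0.5668 -0.0996  0.1114] [ 0.5658 -0.1   ] 41.9
t 28.65 pos [ 0.5652 -0.098   0.1481] yaw 12.71 tilt [-2.e-04  7.e-04 -1.e+00] units [0.007 0.017 0.868] turn 0.001 grip 75.1 0.0
cap 139 [0.4418 0.1414 0.1533] [0.4398 0.1409] 35.4
```

The small bottle is seated: cap top .1533 against .154 expected. Picking up the flask.

Emit:
{"op": "drive_tool", "data": {
  "steps": [
    [75,0.007,0.014,0.2,0,0,0],
    [75,0.007,0.014,0.4,0,0,0],
    [75,0.007,0.014,0.6,0,0,0],
    [75,0.007,0.014,0.75,0,0,0],
    [75,0.007,0.014,0.83,0,0,0],
    [75,0.007,0.014,0.868,0,0,0],
    [75,0.007,0.014,0.868,0,0,0]
  ]
}}

```text
time_s: 29.4
position: [0.5672, -0.1007, 0.0437]
tcp_rot: [[0.976, 0.22, 0.0], [0.22, -0.976, -0.0], [0.0, 0.0, -1.0]]
force: [-0.3, -0.9, -0.4]
opening: 0.863
grasp_force: 0.0
```

Emit:
{"op": "drive_tool", "data": {
  "steps": [
    [0,0,0,0,0,0,0],
    [0,0,0,0,0,0,0],
    [0,0,0,0,0,0,0],
    [0,0,0,0,0,0,0],
    [0,0,0,0,0,0,0],
    [0,0,0,0,0,0,0],
    [0,0,0,0,0,0,0],
    [0,0,0,0,0,0,0]
  ]
}}

```text
time_s: 30.2
position: [0.567, -0.101, 0.0434]
tcp_rot: [[0.976, 0.219, 0.0], [0.219, -0.976, 0.0], [0.0, -0.0, -1.0]]
force: [0.1, 0.5, 1.7]
opening: 0.448
grasp_force: 30.0
```

Gripped: 39 mm, 30 N. Carrying it to the flask clamp.

Emit:
{"op": "drive_tool", "data": {
  "steps": [
    [0,0,0,-0.1,0,0,0],
    [0,0,0,-0.35,0,0,0],
    [0,0,0,-0.65,0,0,0],
    [0,0,0,-0.9,0,0,0],
    [0,0,0,-1,0,0,0]
  ]
}}

```text
time_s: 30.7
position: [0.569, -0.1019, 0.1669]
tcp_rot: [[0.976, 0.219, 0.006], [0.219, -0.976, -0.002], [0.005, 0.004, -1.0]]
force: [0.5, -0.6, -1.5]
opening: 0.446
grasp_force: 30.0
```

Emit:
{"op": "drive_tool", "data": {
  "steps": [
    [0,0.02,-0.15,-0.06,0,0,0],
    [0,0.06,-0.4,-0.13,0,0,0],
    [0,0.1,-0.65,-0.2,0,0,0],
    [0,0.137,-0.867,-0.25,0,0,0]
  ]
}}

```text
time_s: 31.1
position: [0.5583, 0.0066, 0.1922]
tcp_rot: [[0.976, 0.219, -0.004], [0.219, -0.976, 0.001], [-0.003, -0.002, -1.0]]
force: [0.8, -0.4, -1.6]
opening: 0.451
grasp_force: 30.0
```

Emit:
{"op": "drive_tool", "data": {
  "steps": [
    [0,0.03,-0.23,0,0,0,0],
    [0,0.07,-0.46,0,0,0,0],
    [0,0.1,-0.67,0,0,0,0],
    [0,0.13,-0.81,0,0,0,0],
    [0,0.137,-0.867,0,0,0,0],
    [0,0.137,-0.867,0,0,0,0],
    [0,0.137,-0.867,0,0,0,0]
  ]
}}

```text
time_s: 31.8
position: [0.5529, 0.1088, 0.1926]
tcp_rot: [[0.976, 0.219, -0.002], [0.219, -0.976, -0.0], [-0.002, 0.0, -1.0]]
force: [0.7, -0.4, -1.9]
opening: 0.45
grasp_force: 30.0
```

```bash
python3 - <<'E'
from m import *
go(.5535,.109,.1274,12.6)
for n in('scene','wrist'):
    Q=cloud(optics.capture(n)).reshape(-1,3)
    q=Q[(np.hypot(*(Q[:,:2]-[.553,.1085]).T)<.05)&(Q[:,2]>.158)&(Q[:,2]<.1625)][:,:2]
    A=np.c_[2*q,np.ones(len(q))];x=np.linalg.lstsq(A,(q**2).sum(1),rcond=None)[0];print(n,len(q),x[:2].round(4),'r',np.sqrt(x[2]+x[:2]@x[:2]).round(4))
E
```

```text
t 31.8 pos [0.5529 0.1088 0.1926] yaw 12.66 tilt [-1.5e-03 -5.0e-04 -1.0e+00] units [ 0.006 -0.001  0.544] turn 0.001 grip 39.2 30.0
scene 65 [0.5548 0.1092] r 0.0325
wrist 226 [0.5519 0.1096] r 0.0329
```

The flask is within about 1 mm of the clamp centre. Lowering.

Emit:
{"op": "drive_tool", "data": {
  "steps": [
    [0,0.004,0.003,0.1,0,0,0],
    [0,0.004,0.003,0.2,0,0,0],
    [0,0.004,0.003,0.3,0,0,0],
    [0,0.004,0.003,0.39,0,0,0],
    [0,0.004,0.003,0.46,0,0,0],
    [0,0.004,0.003,0.51,0,0,0],
    [0,0.004,0.003,0.525,0,0,0],
    [0,0.004,0.003,0.525,0,0,0]
  ]
}}

```text
time_s: 32.7
position: [0.5541, 0.1089, 0.1301]
tcp_rot: [[0.976, 0.219, -0.0], [0.219, -0.976, 0.0], [-0.0, -0.0, -1.0]]
force: [0.4, -1.4, -1.0]
opening: 0.445
grasp_force: 30.0
```

Emit:
{"op": "drive_tool", "data": {
  "steps": [
    [0,0,0,0.006,0,0,0],
    [0,0,0,0.012,0,0,0],
    [0,0,0,0.012,0,0,0]
  ]
}}

```text
time_s: 33.0
position: [0.5543, 0.1089, 0.1292]
tcp_rot: [[0.976, 0.219, 0.001], [0.219, -0.976, 0.0], [0.001, 0.0, -1.0]]
force: [-0.2, 0.6, -1.1]
opening: 0.449
grasp_force: 30.0
```

Emit:
{"op": "drive_tool", "data": {
  "steps": [
    [0,0,0,0.007,0,0,0],
    [0,0,0,0.007,0,0,0]
  ]
}}

```text
time_s: 33.2
position: [0.5541, 0.1088, 0.1281]
tcp_rot: [[0.976, 0.219, 0.0], [0.219, -0.976, 0.0], [0.0, 0.0, -1.0]]
force: [-0.2, -0.1, -2.6]
opening: 0.451
grasp_force: 30.0
```

Emit:
{"op": "drive_tool", "data": {
  "steps": [
    [0,0,0,0.008,0,0,0],
    [0,0,0,0.008,0,0,0]
  ]
}}

```text
time_s: 33.4
position: [0.5544, 0.1089, 0.1274]
tcp_rot: [[0.976, 0.219, 0.001], [0.219, -0.976, 0.0], [0.001, 0.0, -1.0]]
force: [-0.2, 0.1, 1.5]
opening: 0.451
grasp_force: 30.0
```

Contact at .1274, as computed. Releasing, rising and moving clear.

Emit:
{"op": "drive_tool", "data": {
  "steps": [
    [62,0,0,0,0,0,0],
    [62,0,0,0,0,0,0],
    [62,0,0,0,0,0,0],
    [62,0,0,0,0,0,0],
    [62,0,0,0,0,0,0]
  ]
}}

```text
time_s: 33.9
position: [0.5541, 0.1088, 0.127]
tcp_rot: [[0.976, 0.219, 0.0], [0.219, -0.976, -0.0], [0.0, 0.0, -1.0]]
force: [0.3, 0.2, 0.3]
opening: 0.702
grasp_force: 0.0
```

Emit:
{"op": "drive_tool", "data": {
  "steps": [
    [62,0,0,-0.1,0,0,0],
    [62,0,0,-0.3,0,0,0],
    [62,0,0,-0.6,0,0,0],
    [62,0,0,-0.9,0,0,0],
    [62,0,0,-1,0,0,0]
  ]
}}

```text
time_s: 34.4
position: [0.5568, 0.1089, 0.2521]
tcp_rot: [[0.976, 0.219, 0.009], [0.219, -0.976, 0.0], [0.009, 0.002, -1.0]]
force: [-0.7, 0.6, 0.9]
opening: 0.712
grasp_force: 0.0
```

Emit:
{"op": "drive_tool", "data": {
  "steps": [
    [62,0,1,-0.2,0,0,0],
    [62,0,1,-0.2,0,0,0],
    [62,0,1,-0.2,0,0,0]
  ]
}}

```text
time_s: 34.7
position: [0.5815, -0.0118, 0.2722]
tcp_rot: [[0.976, 0.217, 0.002], [0.217, -0.976, -0.002], [0.002, 0.003, -1.0]]
force: [-0.1, 1.1, -0.8]
opening: 0.711
grasp_force: 0.0
```

Emit:
{"op": "drive_tool", "data": {
  "steps": [
    [62,-0.3,1,-0.2,0,0,0],
    [62,-0.3,1,-0.2,0,0,0],
    [62,-0.3,1,-0.2,0,0,0]
  ]
}}

```text
time_s: 35.0
position: [0.5712, -0.1368, 0.2956]
tcp_rot: [[0.976, 0.217, 0.0], [0.217, -0.976, -0.002], [0.0, 0.002, -1.0]]
force: [1.3, 0.6, 0.0]
opening: 0.714
grasp_force: 0.0
```

Emit:
{"op": "drive_tool", "data": {
  "steps": [
    [62,-0.3,1,0,0,0,0],
    [62,-0.3,1,0,0,0,0],
    [62,-0.3,1,0,0,0,0],
    [62,-0.3,1,0,0,0,0],
    [62,-0.3,1,0,0,0,0]
  ]
}}

```text
time_s: 35.5
position: [0.5621, -0.2581, 0.2945]
tcp_rot: [[0.976, 0.218, -0.001], [0.218, -0.976, 0.002], [-0.001, -0.002, -1.0]]
force: [-0.2, -0.7, -0.7]
opening: 0.714
grasp_force: 0.0
```

```bash
python3 - <<'E'
from m import *
go(0.5,-.2,.3)
for w,h in [((.4725,.256),.184),((.588,.225),.182),((.440,.14),.154),((.558,.109),.196),((.5083,-.1194+.0),.1),((.7083,-.1194),.106),((.5031,-.3454),.093)]: c=cap(w,h,'scene')
cv2.imwrite('pics/final.png',cv2.resize(c['color'][100:320,180:500],(800,550),interpolation=cv2.INTER_CUBIC))
E
```

```text
t 35.5 pos [ 0.5621 -0.2581  0.2945] yaw 12.57 tilt [-0.0011  0.0017 -1.    ] units [-0.4   -0.585 -0.044] turn 0 grip 62.1 0.0
cap 220 [0.4727 0.2558 0.1835] [0.4717 0.2551] 39.5
cap 308 [0.5895 0.2265 0.1817] [0.5876 0.2258] 44.4
cap 137 [0.4418 0.1416 0.1535] [0.4405 0.1403] 35.0
cap 220 [0.5584 0.1116 0.1956] [0.5566 0.1111] 43.5
none
cap 75 [ 0.7092 -0.1196  0.1049] [ 0.708  -0.1202] 35.1
cap 49 [ 0.5018 -0.3476  0.0918] [ 0.5024 -0.3475] 38.3
```

View pics/final.png

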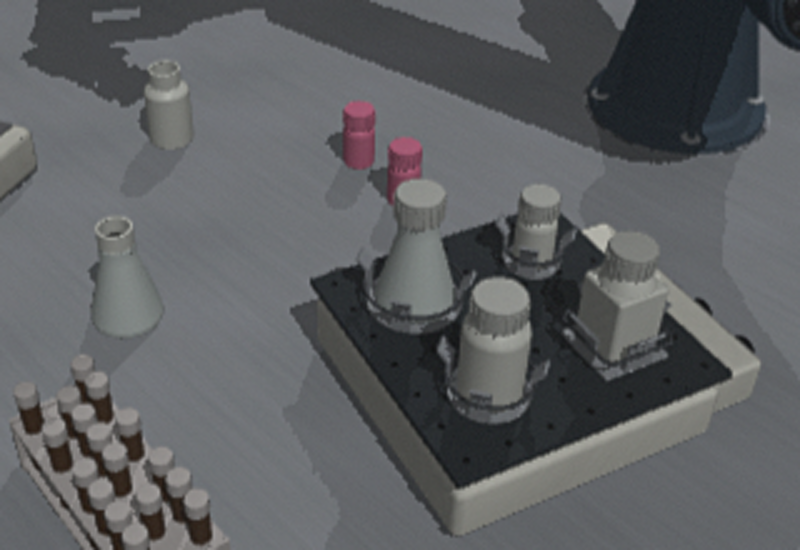

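All four capped vessels stand upright and fully down in their clamps. The open flask (crop 125,275), the open bottle (170,105) and the pink bottles are untouched, and the arm is clear.

```bash
python3 -c "
from rig import order
print(order.hand_in())"
```

```text
the job is handed in; nothing more can be done
None
```

The four capped vessels are standing upright and released, fully down in their matching shaker clamps; the open flask, open bottle and pink bottles were left alone, and the job was handed in at about 36 s.

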